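Clear the carton, then lift the vial with tongs

TASK

The small vial standing on the memo pad may have leaked, so neither fingers nor arm may touch it. First drop its empty carton, which lies on the desk in front of the pad, into the open waste box; then take the tongs, close them on the vial and lift it, still upright, a good 10 cm clear of the desk, and finish while holding it up there in the tongs. Do not knock the vial over, and leave the other things on the desk where they are.

Things in the scene. Friction and masses are not known exactly. Their poses are not given: they have to be found in the camera images.
- carton: Empty white tablet carton lying flat on the desk in front of (nearer the robot than) the memo pad: 45 mm along its x, 70 mm along its y, 20 mm high. Origin at the centre of its underside. Loose, 36 g.
- waste_box: Open-topped grey plastic box on the desk at the robot's left, fixed: outside 150 mm along its x, 130 mm along its y, 65 mm high, walls 4 mm, floor 8 mm (rim 8 mm thick, top at 68 mm). Origin at the centre of its underside.
- memo_pad: Square pad of notes, 76 x 76 mm, 11 mm thick, fixed on the desk. Origin at the centre of its underside; the vial stands on it.
- vial: The vial to be lifted, the only one that stands on the memo pad: 24 mm in diameter, 51 mm tall with a straight body over the lower 40 mm. Origin at the centre of its base, z up along its axis. Loose, 15 to 31 g. It may be touched only with the tongs.
- tongs: Sprung steel tongs with a small hanging ring, 215 mm long, about 105 g, loose, lying on their side so that they open and close horizontally. x runs along the midline from the hinge (x = -85 mm) to the jaws (x = +67 to +103 mm), z up. Origin on the midline at the underside, midway between the two black grip pads. Both arms always move symmetrically about the midline.
- tongs_grip (a point): Point midway between the tongs' grip pads, 17 mm above the underside. Squeeze the pads along the tongs' y; each is 50 mm long, upright, 34 mm high; outer faces g = 52 mm apart when free. To carry the tongs open keep them squeezed to g = 42 to 46 (the spring then pushes back with about 5 N, 7 N at g = 32). To hold the vial squeeze with 20 to 40 N.
- tongs_jaws (a point): Point on the tongs' midline midway between the jaws, 85 mm ahead of the origin, 15 mm above the underside. The jaws are 36 mm long and 30 mm high; inner faces 64 mm apart when free (76 mm over the outsides). With the grip pads g mm apart (outer faces) the jaws are about 24 + 2 (g - 32) mm apart, so they close on the 24 mm vial at g = 32.
- tongs_left (a joint): Angle of the tongs' left arm: 0 when free (fully open), growing as they are squeezed, 0.12 when closed on the vial, 0.165 at the stop with the jaws 8 mm apart. The right arm mirrors it.
- vial_a: Bystander: another vial of nearly the same size, standing on the desk behind the pad. Leave it.
- spare_vial: Bystander: a third such vial (24 mm in diameter, 56 mm tall), standing on the desk behind the pad. Leave it.
- rubber_stamp: Bystander: wooden hand stamp, 29 x 55 x 73 mm, behind the pad. Leave it.
- usb_adapter: Bystander: small adapter, 86 x 22 x 15 mm, on the desk to the left of the pad. Leave it.
There are look-alikes about, which are no part of the job. What is shaped like the vial but blue or turquoise is not meant.

How it is judged:
By the outcome, as a careful person would: the job done as asked, in the order asked, and still so for the second after the job is handed in, while the arm keeps its last pose, push and grip.
It also fails if it takes over 67 s, if anything falls off the work surface, if the arm or the gripper's body presses on something with over 40 N, if the wrist force passes 120 N, or if a joint passes its speed limit or range.

ROBOT

A 6-joint arm with a two-finger parallel gripper is mounted at the origin on the work surface; the furniture and walls round the work are solid. World frame = base frame: x ahead of the robot, y to its left, z up, the work surface at z = 0. Lengths are in m, angles in rad, forces in N, time in s.
With the tool pointing down it reaches from about 0.25 to 0.775 m from the base axis. Payload 4 kg.
Tool frame: the origin (TCP) lies between the finger pads; the fingertips stand 14 mm ahead of it and the grasp point (between the pads) lies 5 mm behind it; z points along the fingers, y is the direction in which the jaws open and shut (so a half turn about z gives the same grasp; the last joint's range is limited). The gripper opens to 94 mm and grips with 3 to 60 N. Pads are 16 mm wide; open, the fingers measure 119 mm over their backs; the gripper's body (75 mm by 177 mm) begins 78 mm behind the grasp point.
Start: joints at [-0.103, 0.087, 1.371, -0, 1.684, -0.103], TCP at [0.55, -0, 0.197] pointing down, gripper open.
Joint ranges: [-3.1, 3.1], [-0.76, 2.03], [0.27, 2.55], [-1.08, 4.22], [0.17, 2.65], [-2.57, 2.57]. Speed limits (rad/s): [2.79, 2.79, 3.14, 3.14, 3.14, 3.14].

INTERFACE

Orientations are given as [roll, pitch, yaw] about the fixed x, y, z axes, in that order (R = Rz(yaw) Ry(pitch) Rx(roll)).
In Python, from bench import robot, cams, spotter gives the robot as it stands.
- The arm moves only by the shell command python3 -m inch 'ROWS'. ROWS is JSON, a list of rows, each an object of numbers: "grip": the opening, from 0 (shut) to 1 (fully open); "dx", "dy", "dz": the shift along the tool's x, y, z in units of 25 mm (1.0 is 25 mm); "rx", "ry", "rz": the turn, a rotation vector about the tool's x, y, z in units of 5 degrees (1.0 is 5 degrees). A call has 1 to 12 rows; each row shifts and turns the pose as measured when the row begins, along the tool's axes as they then stand; what a row does not reach is not made up. A row lasts 1/8 s, in which the tool goes at most 62.5 mm and 10.7 degrees, less where a joint would pass 70% of its speed; a pose out of reach is approached as far as the arm can. A call is refused whole if a number of a shift passes 1 or a number of a turn 1, either way. A call with a gripper value outside its range is refused whole. The fingers move at their own pace and stop on an object; the grip force is fixed at half the most. Time passes only in rows, so rows that do not move let the fingers close. It gives the time, the measured TCP pose, the force and the opening at its end, in the units of the state.
- robot.get_obs(): the state, without advancing time (a new reading comes with each control period).
- cams.snapshot(name): name is "scene" or "side" or "wrist"; returns a dict with "frame" (384x512x3 uint8, red, green, blue), "intrinsics" (3x3 intrinsics, pixels), "eye" and "orientation" of the camera in the world. Camera axes: x right, y up, looking along -z (the intrinsics and any distortion apply to the point x, -y, -z); pixel columns grow to the right and rows downward; lengths in m; the calibration is good to about 2 mm. A picture is of the moment at which its call begins. There is no depth.
- robot.close_job(): hands the job in, once; it reports no verdict.
Trained networks look in a picture, given as the dict that the camera call returned (one of the last four; its "shot" number tells which), for a name from the list of things; names that differ only in an ending like _2 or _b are one class to them, and where a whole thing is asked for, a point or a joint stands for the part that bears it (a point fixed in the world has none). Each returns a list of dicts, best first, with "score" (0 to 1); they miss things now and then, are a little off and sometimes report something else, mostly with a low value. They report only what shows in the picture. A call takes as long as a camera call. They do not tell look-alikes from the thing itself.
- spotter.regions_of(picture, query): "pixels" (384x512 bool, what is visible of it) and "extent" ([left, top, right, bottom] in pixels, round what is visible of it).
- spotter.place_of(picture, query): "pixel" ([column, row] in pixels: a listed point, or the origin of a listed thing).
The state is a dict: "time": time; "joint_positions": joint angles; "qvel": joint speeds; "joint_torque": joint torques, N m; "tool_pos": TCP position; "ee_rot": TCP orientation; "wrist_force": force on the tool from outside, world axes, zero at the start; "wrist_torque": the same for the moment, N m; "width": finger opening in m.
Only numpy, scipy, OpenCV 4.12 (cv2) and the standard library are available. Lean on these libraries where they do the work, as an engineer would, in place of code of your own. Each camera call takes 0.05 s, during which the arm holds its last target.

## Working session

There is one attempt and no reset: what is moved stays moved. The work goes in short steps, Python scripts to look and compute and a shell command to move; the robot and the scene stay as the last step left them, time stands still between calls to the robot, and variables do not carry over. Pictures are saved under pics/ and viewed, and the job is handed in when it is done.

```bash
ls; mkdir -p pics; python3 - <<'E'
from bench import robot,cams,spotter
import cv2
print(robot.get_obs())
for n in ["scene","side","wrist"]:
    p=cams.snapshot(n); print(n,p["intrinsics"],p["eye"],p["orientation"],[k for k in p])
    cv2.imwrite(f"pics/a_{n}.png",cv2.cvtColor(p["frame"],cv2.COLOR_RGB2BGR))
E
```

```text
pics
{'time': 0.0, 'joint_positions': array([-1.03097304e-01,  8.79714159e-02,  1.37226061e+00, -2.51568666e-05,
        1.68357928e+00, -1.03111778e-01]), 'qvel': array([-0.00239429, -0.00018913, -0.00040426,  0.00027306,  0.00130829,
       -0.00119881]), 'joint_torque': array([ 1.28542815e-03, -3.40182602e+01, -3.02423716e+01,  7.18220207e-02,
        3.29729996e-02, -1.13141955e-04]), 'tool_pos': array([5.49433655e-01, 4.64419985e-05, 1.96092001e-01]), 'ee_rot': array([-3.13938321e+00, -2.03493303e-04,  1.57080777e+00]), 'wrist_force': array([ 1.36268306, -0.1104704 , -0.40629393]), 'wrist_torque': array([-0.00189405,  0.00946024, -0.00323304]), 'width': 0.09402195510784915}
scene [[382.94295004   0.         258.49533022]
 [  0.         382.94295004 196.67640534]
 [  0.           0.           1.        ]] [ 0.13303081 -0.57046318  0.88521436] [ 0.76754964 -0.00520147 -0.56593514] ['frame', 'intrinsics', 'eye', 'orientation', 'shot']
side [[419.77719962   0.         252.46900487]
 [  0.         419.77719962 193.73181381]
 [  0.           0.           1.        ]] [ 0.07458857 -0.50350294  0.65206636] [ 0.91938311  0.01797157 -0.69928523] ['frame', 'intrinsics', 'eye', 'orientation', 'shot']
wrist [[286.23568715   0.         257.77885043]
 [  0.         286.23568715 189.75112262]
 [  0.           0.           1.        ]] [0.54986306 0.07900692 0.38413991] [-0.27857844  0.00218188  0.00047529] ['frame', 'intrinsics', 'eye', 'orientation', 'shot']
```

View pics/a_scene.png

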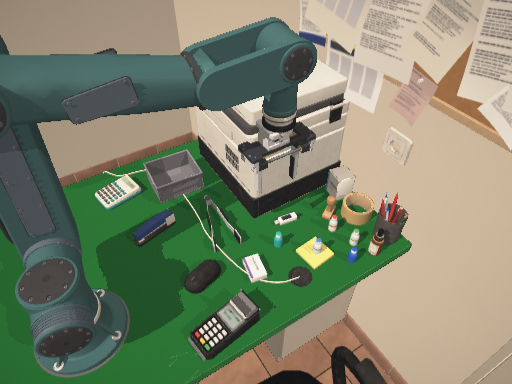

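View pics/a_side.png

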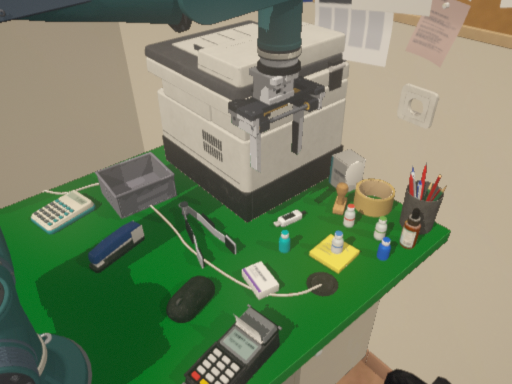

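View pics/a_wrist.png

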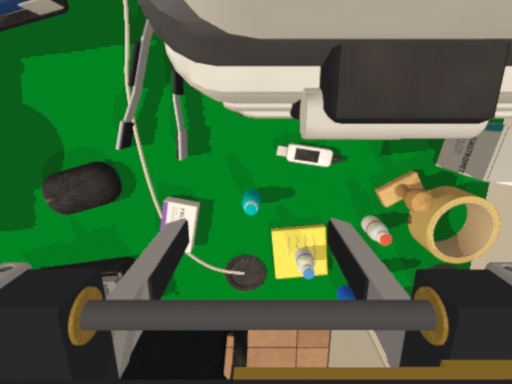

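The scene shows the carton around (255,267), the pad and vial around (317,248), the tongs around (222,222), and the waste box at (173,175). Next I'll triangulate these.

```bash
cat > h.py <<'E'
import numpy as np, cv2
from scipy.spatial.transform import Rotation as R
from bench import robot,cams,spotter
def Rm(p): return R.from_euler('xyz',p["orientation"]).as_matrix()
def ray(p,px):
    K=p["intrinsics"]; v=np.array([(px[0]-K[0,2])/K[0,0],-(px[1]-K[1,2])/K[1,1],-1.])
    return np.array(p["eye"]),Rm(p)@v
def onz(p,px,z):
    o,d=ray(p,px); return o+d*(z-o[2])/d[2]
def proj(p,X):
    K=p["intrinsics"]; c=Rm(p).T@(np.array(X)-p["eye"]); return np.array([K[0,2]+K[0,0]*c[0]/-c[2],K[1,2]-K[1,1]*c[1]/-c[2]])
def tri(rays):
    A=0;b=0
    for o,d in rays:
        d=d/np.linalg.norm(d);M=np.eye(3)-np.outer(d,d);A=A+M;b=b+M@o
    X=np.linalg.solve(A,b)
    return X,[np.linalg.norm(np.cross(X-o,d/np.linalg.norm(d))) for o,d in rays]
def save(p,n,crop=None,s=1,pts=[]):
    im=cv2.cvtColor(p["frame"],cv2.COLOR_RGB2BGR).copy()
    if crop is None: crop=(0,0,512,384)
    im=cv2.resize(im[crop[1]:crop[3],crop[0]:crop[2]],None,fx=s,fy=s,interpolation=cv2.INTER_CUBIC)
    for q in pts:
        cv2.circle(im,(int((q[0]+.5-crop[0])*s),int((q[1]+.5-crop[1])*s)),2,(0,0,255),-1)
    cv2.imwrite("pics/"+n+".png",im)
E
python3 - <<'E'
from h import *
P={n:cams.snapshot(n) for n in ["scene","side","wrist"]}
Z=dict(carton=0,waste_box=0,memo_pad=0,vial=.011,tongs=0,tongs_grip=.017,tongs_jaws=.015,vial_a=0,spare_vial=0,usb_adapter=0,rubber_stamp=0)
for q,z in Z.items():
    for n,p in P.items():
        for r in spotter.place_of(p,q)[:4 if 'vial' in q else 2]:
            if r["score"]>.2: print(q,n,np.round(r["pixel"],1),round(r["score"],2),np.round(onz(p,r["pixel"],z),4))
save(P["scene"],"b_scene",(180,170,400,300),3.6)
save(P["side"],"b_side",(150,180,400,310),3.2)
E
```

```text
carton scene [256.  268.6] 0.56 [ 0.4434 -0.0777  0.    ]
carton side [335.6 249.3] 0.67 [ 0.6235 -0.1132  0.    ]
carton side [261.5 283. ] 0.66 [ 0.44   -0.0789  0.    ]
carton wrist [178.3 223.5] 0.97 [ 0.4345 -0.0819  0.    ]
waste_box scene [175.5 184.2] 0.95 [0.393  0.3427 0.    ]
waste_box side [139.2 194.7] 0.65 [0.3947 0.3486 0.    ]
memo_pad scene [311.  254.5] 0.58 [ 0.5988 -0.1206 -0.    ]
memo_pad side [336.6 252.9] 0.59 [ 0.6169 -0.1219  0.    ]
memo_pad wrist [297.9 249.4] 0.65 [ 0.6092 -0.1232  0.    ]
vial scene [351.2 261.4] 0.71 [ 0.6719 -0.203   0.011 ]
vial scene [276.2 243.5] 0.59 [ 0.5327 -0.0435  0.011 ]
vial scene [314.3 251.2] 0.47 [ 0.6077 -0.1223  0.011 ]
vial scene [334.7 228.8] 0.45 [ 0.7085 -0.0907  0.011 ]
vial side [347.6 222.8] 0.73 [ 0.7001 -0.0812  0.011 ]
vial side [343.9 209.6] 0.71 [ 0.7305 -0.0446  0.011 ]
vial side [336.5 248.6] 0.5 [ 0.6173 -0.1197  0.011 ]
vial side [282.3 246.7] 0.49 [ 0.534  -0.0394  0.011 ]
vial wrist [342.1 289.8] 0.74 [ 0.6768 -0.1847  0.011 ]
vial wrist [369.9 220.1] 0.73 [ 0.7065 -0.0719  0.011 ]
vial wrist [302.9 256
[... 1265 characters left out ...]
] 0.55 [ 0.5389 -0.0402  0.    ]
spare_vial scene [355.1 242.4] 0.52 [ 0.7327 -0.1549 -0.    ]
spare_vial side [139.8 193.5] 0.57 [0.3983 0.3522 0.    ]
spare_vial side [376.2 234.4] 0.56 [ 0.7282 -0.1419  0.    ]
spare_vial side [288.7 217.2] 0.51 [0.6216 0.031  0.    ]
usb_adapter scene [283.2 218.1] 0.6 [0.61   0.0314 0.    ]
usb_adapter side [289.2 219.4] 0.54 [0.6169 0.0245 0.    ]
usb_adapter wrist [305.7 153. ] 0.55 [0.6141 0.0205 0.    ]
rubber_stamp scene [331.5 212.9] 0.54 [ 0.7486 -0.0308  0.    ]
rubber_stamp scene [217.1 218. ] 0.28 [0.4397 0.139  0.    ]
rubber_stamp side [341.4 207. ] 0.8 [ 0.7449 -0.0262  0.    ]
rubber_stamp wrist [393.7 184.6] 0.84 [ 0.7384 -0.0234  0.    ]
```

View pics/b_scene.png

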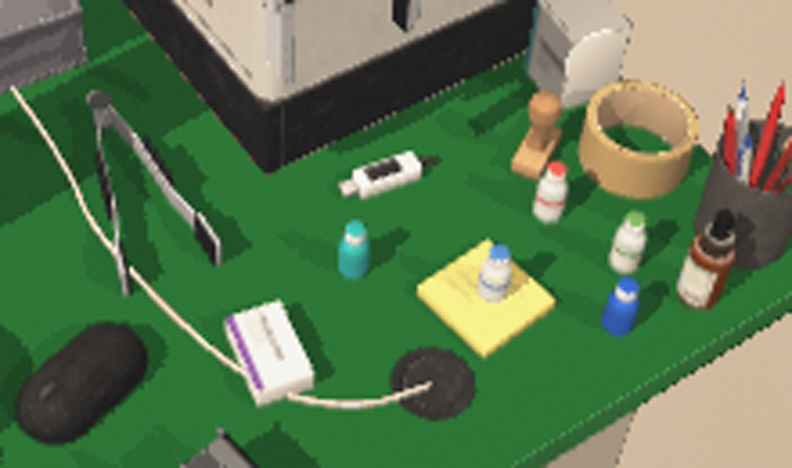

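View pics/b_side.png

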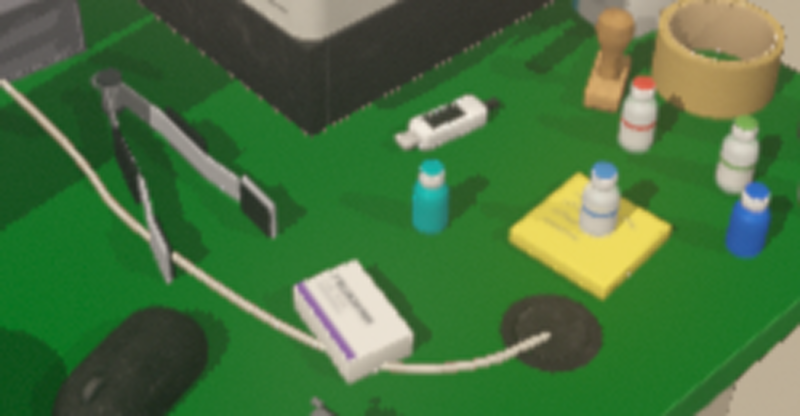

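```bash
cat >> h.py <<'E'
from scipy.optimize import minimize
def hullmask(p,V):
    q=np.array([proj(p,v) for v in V]); m=np.zeros((384*4,512*4),np.uint8)
    cv2.fillConvexPoly(m,cv2.convexHull(((q+.5)*4).astype(np.int32)),1)
    return cv2.resize(m.astype(np.float32),(512,384),interpolation=cv2.INTER_AREA)
def boxV(x,y,a,dx,dy,z0,z1):
    c,s=np.cos(a),np.sin(a)
    return [(x+c*u-s*v,y+s*u+c*v,z) for u in(-dx/2,dx/2) for v in(-dy/2,dy/2) for z in(z0,z1)]
def cylV(x,y,r,z0,z1):
    return [(x+r*np.cos(t),y+r*np.sin(t),z) for t in np.linspace(0,6.28,25) for z in(z0,z1)]
def fit(views,Vf,x0,step):
    def cost(x):
        t=0
        for p,m in views:
            h=hullmask(p,Vf(x)); t+=1-np.minimum(h,m).sum()/np.maximum(h,m).sum()
        return t
    s=np.vstack([x0]+[np.array(x0)+np.eye(len(x0))[i]*step[i] for i in range(len(x0))])
    r=minimize(cost,x0,method='Nelder-Mead',options=dict(initial_simplex=s,xatol=1e-4,fatol=1e-4,maxiter=300))
    return r.x,r.fun/len(views)
def near(p,q,X,smin=.15):
    rs=[r for r in spotter.regions_of(p,q) if r["score"]>smin]
    t=proj(p,X)
    rs=[(np.hypot(*(np.argwhere(r["pixels"]).mean(0)[::-1]-t)),r) for r in rs if r["pixels"].any()]
    return min(rs,key=lambda a:a[0])[1] if rs else None
E
python3 - <<'E'
from h import *
P={n:cams.snapshot(n) for n in ["scene","side","wrist"]}
def go(q,X,Vf,x0s,step,names):
    vs=[]
    for n in names:
        r=near(P[n],q,X)
        if r: vs.append((P[n],r["pixels"].astype(np.float32))); print(q,n,r["score"],r["extent"],int(r["pixels"].sum()))
    for sub in [vs]+[[v] for v in vs]:
        b=min((fit(sub,Vf,x0,step) for x0 in x0s),key=lambda a:a[1]); print('  ',np.round(b[0],4),round(b[1],3))
A=[-.6,0,.6,1.2]
go("carton",(.44,-.079,.01),lambda x:boxV(*x,.045,.07,0,.02),[(.44,-.079,a) for a in A],(.01,.01,.2),["scene","side"])
go("memo_pad",(.612,-.122,.006),lambda x:boxV(*x,.076,.076,0,.011),[(.612,-.122,a) for a in (0,.5)],(.01,.01,.2),["scene","side","wrist"])
go("vial",(.612,-.124,.036),lambda x:cylV(*x,.012,.011,.062),[(.612,-.124)],(.01,.01),["scene","side","wrist"])
go("waste_box",(.393,.345,.03),lambda x:boxV(*x,.15,.13,0,.068),[(.393,.345,a) for a in (-.3,.1,.4)],(.01,.01,.2),["scene","side"])
for c in [("scene",(254.4,217.8)),("scene",(327,186.5)),("side",(248,221.5)),("side",(162,153)),("side",(345,172))]: print(c,onz(P[c[0]],c[1],0))
s1=(197,90);
save(P["wrist"],"c_wrist",(80,0,400,300),2)
E
```

```text
carton scene 0.78 [244.8, 253.9, 265.0, 282.1] 482
carton side 0.72 [241.6, 263.5, 276.8, 298.0] 828
   [ 0.4381 -0.0757 -0.1955] 0.052
   [ 0.4382 -0.0759 -0.1741] 0.051
   [ 0.438  -0.0756 -0.1953] 0.05
memo_pad side 0.6 [309.9, 234.1, 360.6, 270.0] 861
memo_pad wrist 0.56 [274.8, 143.6, 340.7, 163.6] 923
   [ 0.6081 -0.1202  0.1233] 0.611
   [ 0.6081 -0.1202  0.1233] 0.222
   [ 0.612 -0.122  0.   ] 1.0
vial scene 0.54 [313.3, 239.4, 320.9, 253.7] 120
vial side 0.56 [330.1, 229.9, 345.3, 253.4] 223
vial wrist 0.83 [294.7, 249.4, 314.0, 282.0] 422
   [ 0.6133 -0.1224] 0.26
   [ 0.6122 -0.1248] 0.237
   [ 0.6142 -0.1211] 0.231
   [ 0.6125 -0.1197] 0.272
waste_box scene 0.85 [144.3, 151.7, 206.0, 201.6] 1998
waste_box side 0.55 [95.3, 151.2, 175.3, 216.7] 3389
   [ 0.3975  0.3537 -0.0653] 0.045
   [ 0.3981  0.3514 -0.0794] 0.056
   [ 0.3966  0.3546 -0.0643] 0.025
('scene', (254.4, 217.8)) [0.53635283 0.07914725 0.        ]
('scene', (327, 186.5)) [8.11466940e-01 6.71670906e-02 1.11022302e-16]
('side', (248, 221.5)) [0.53876601 0.08297383 0.        ]
('side', (162, 153)) [0.54334399 0.48781818 0.        ]
('side', (345, 172)) [0.86869927 0.06637036 0.        ]
```

View pics/c_wrist.png

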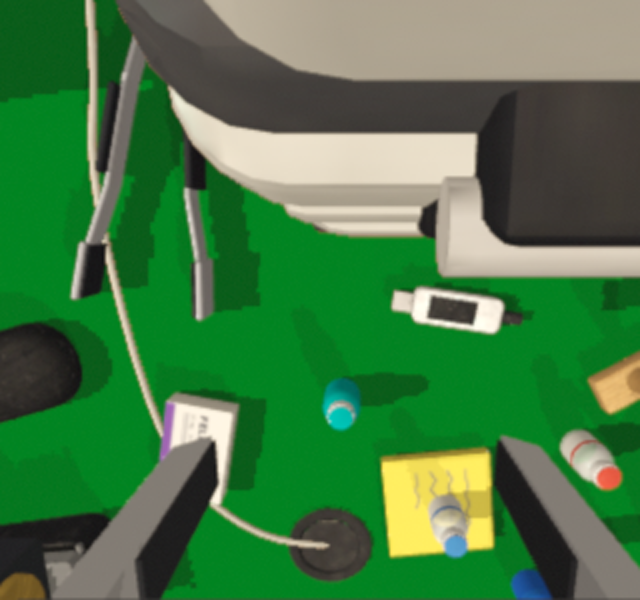

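```bash
python3 -m inch '[{"dx":-0.6,"dy":-0.9,"dz":0.6,"grip":0.75},{"dx":-0.6,"dy":-0.9,"dz":0.6,"grip":0.75},{"dx":-0.6,"dy":-0.9,"dz":0.6,"grip":0.75},{"dx":-0.6,"dy":-0.9,"dz":0.6,"grip":0.75},{"dx":-0.6,"dy":-0.9,"dz":0.6,"grip":0.75},{"rz":0.7,"grip":0.75},{"rz":0.7,"grip":0.75},{"rz":0.8,"grip":0.75},{"grip":0.75}]'
python3 - <<'E'
from h import *
p=cams.snapshot("scene")
for px in [(202,275),(220,265),(186,289),(243,300),(243,292)]: print(px,onz(p,px,.0),onz(p,px,.03))
s=cams.snapshot("side"); w=cams.snapshot("wrist")
L=[(.536,.08,z) for z in np.arange(0,.4,.05)]
save(s,"d_side",(120,0,460,300),2,[proj(s,X) for X in L])
save(w,"d_wrist")
E
```

```text
(202, 275) [ 0.31026404 -0.0176307   0.        ] [ 0.30425759 -0.03636625  0.03      ]
(220, 265) [ 0.36621956 -0.01533864  0.        ] [ 0.35831677 -0.03415186  0.03      ]
(186, 289) [ 0.25604609 -0.03344444  0.        ] [ 0.25187709 -0.05164405  0.03      ]
(243, 300) [ 0.36531456 -0.13975393  0.        ] [ 0.35744244 -0.15435071  0.03      ]
(243, 292) [ 0.37701979 -0.12013108  0.        ] [ 0.36875098 -0.13539287  0.03      ]invalid input at $[0]: expected keys grip, dx, dy, dz, rx, ry, rz
```

View pics/d_side.png

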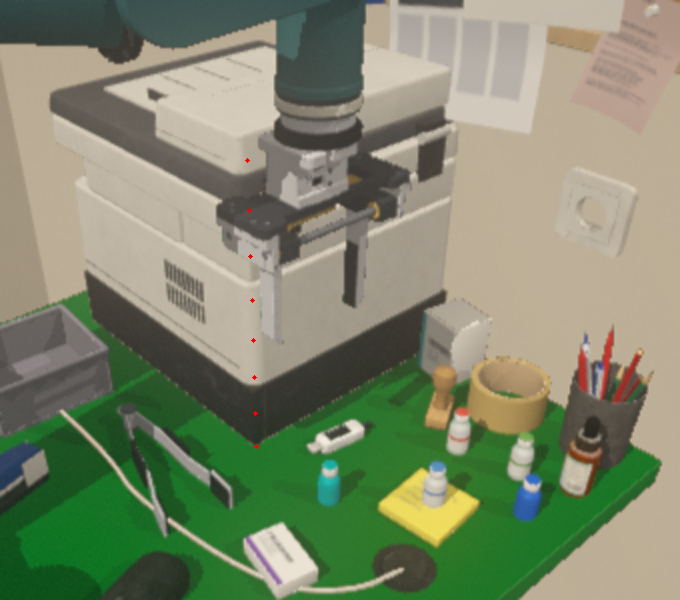

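View pics/d_wrist.png

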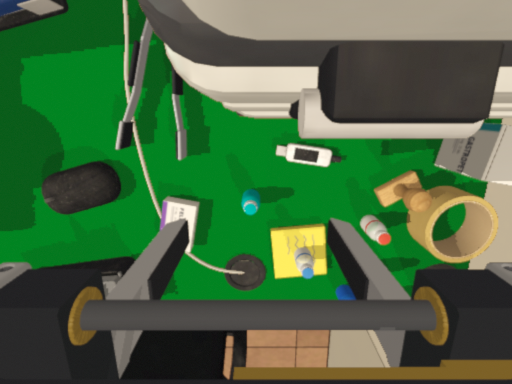

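All seven keys are needed in each row. The picture confirms the printer's corner edge is vertical up to about 0.15 m.

```bash
python3 -m inch '[{"dx":-0.6,"dy":-0.9,"dz":0.6,"rx":0,"ry":0,"rz":0,"grip":0.75},{"dx":-0.6,"dy":-0.9,"dz":0.6,"rx":0,"ry":0,"rz":0,"grip":0.75},{"dx":-0.6,"dy":-0.9,"dz":0.6,"rx":0,"ry":0,"rz":0,"grip":0.75},{"dx":-0.6,"dy":-0.9,"dz":0.6,"rx":0,"ry":0,"rz":0,"grip":0.75},{"dx":-0.6,"dy":-0.9,"dz":0.6,"rx":0,"ry":0,"rz":0,"grip":0.75},{"dx":0,"dy":0,"dz":0,"rx":0,"ry":0,"rz":0.7,"grip":0.75},{"dx":0,"dy":0,"dz":0,"rx":0,"ry":0,"rz":0.7,"grip":0.75},{"dx":0,"dy":0,"dz":0,"rx":0,"ry":0,"rz":0.8,"grip":0.75},{"dx":0,"dy":0,"dz":0,"rx":0,"ry":0,"rz":0,"grip":0.75}]'
python3 - <<'E'
from h import *
w=cams.snapshot("wrist"); save(w,"e_wrist"); s=cams.snapshot("side")
def go(q,X,Vf,x0s,step,ps):
    vs=[]
    for p in ps:
        r=near(p,q,X)
        if r: vs.append((p,r["pixels"].astype(np.float32))); print(q,r["score"],r["extent"],int(r["pixels"].sum()))
    for sub in [vs]+[[v] for v in vs]:
        b=min((fit(sub,Vf,x0,step) for x0 in x0s),key=lambda a:a[1]); print('  ',np.round(b[0],4),round(b[1],3))
go("carton",(.44,-.079,.01),lambda x:boxV(*x,.045,.07,0,.02),[(.44,-.079,-.2)],(.01,.01,.2),[w])
for q,z in [("tongs",0),("tongs_grip",.017),("tongs_jaws",.015)]:
    for r in spotter.place_of(w,q)[:2]: print(q,r["pixel"],r["score"],onz(w,r["pixel"],z))
E
```

```text
time: 3.88
tool_pos: [0.434, -0.0773, 0.1201]
ee_rot: [3.139, 0.0, 1.373]
wrist_force: [0.7, 0.6, 0.4]
width: 0.0705
carton 0.71 [236.1, 152.2, 282.9, 218.5] 2988
   [ 0.4379 -0.0777 -0.192 ] 0.036
   [ 0.4379 -0.0777 -0.192 ] 0.036
```

View pics/e_wrist.png

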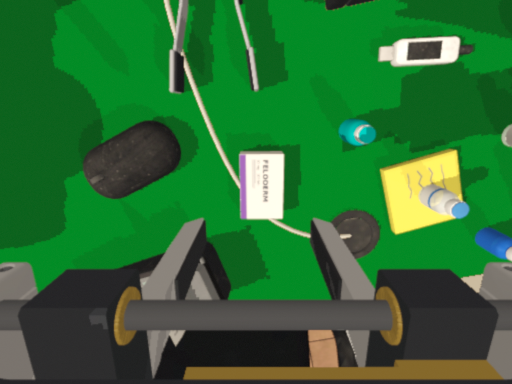

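```bash
python3 -m inch '[{"dx":0,"dy":0.16,"dz":0.8,"rx":0,"ry":0,"rz":0,"grip":0.75},{"dx":0,"dy":0,"dz":0.9,"rx":0,"ry":0,"rz":0,"grip":0.75},{"dx":0,"dy":0,"dz":0.9,"rx":0,"ry":0,"rz":0,"grip":0.75},{"dx":0,"dy":0,"dz":0.8,"rx":0,"ry":0,"rz":0,"grip":0.75},{"dx":0,"dy":0,"dz":0.6,"rx":0,"ry":0,"rz":0,"grip":0.75},{"dx":0,"dy":0,"dz":0,"rx":0,"ry":0,"rz":0,"grip":0.75}]'
```

```text
time: 4.92
tool_pos: [0.4398, -0.0783, 0.0181]
ee_rot: [3.137, 0.0, 1.375]
wrist_force: [0.3, -0.3, 0.2]
width: 0.0704
```

```bash
python3 -m inch '[{"dx":0,"dy":0,"dz":0,"rx":0,"ry":0,"rz":0,"grip":0.35},{"dx":0,"dy":0,"dz":0,"rx":0,"ry":0,"rz":0,"grip":0.35},{"dx":0,"dy":0,"dz":0,"rx":0,"ry":0,"rz":0,"grip":0.35},{"dx":0,"dy":0,"dz":0,"rx":0,"ry":0,"rz":0,"grip":0.35},{"dx":0,"dy":0,"dz":-0.5,"rx":0,"ry":0,"rz":0,"grip":0.35},{"dx":0,"dy":0,"dz":-1,"rx":0,"ry":0,"rz":0,"grip":0.35},{"dx":0,"dy":0,"dz":-1,"rx":0,"ry":0,"rz":0,"grip":0.35}]'
python3 - <<'E'
from h import *
w=cams.snapshot("side"); save(w,"f_side")
E
```

```text
time: 5.8
tool_pos: [0.44, -0.0784, 0.0848]
ee_rot: [3.135, 0.001, 1.376]
wrist_force: [0.5, -0.0, -0.1]
width: 0.033
```

View pics/f_side.png

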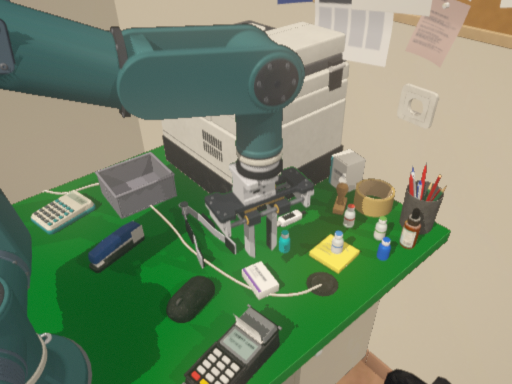

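```bash
python3 -m inch '[{"dx":0,"dy":0,"dz":0,"rx":0,"ry":0,"rz":0,"grip":0.8}]';python3 -m inch '[{"dx":0,"dy":0,"dz":0,"rx":0,"ry":0,"rz":0,"grip":0.8},{"dx":0,"dy":0,"dz":0,"rx":0,"ry":0,"rz":0,"grip":0.8}]'
python3 - <<'E'
from h import *
w=cams.snapshot("wrist"); save(w,"g_wrist"); s=cams.snapshot("side");save(s,"g_side",(200,180,400,310),4)
for p in (w,s):
  r=near(p,"carton",(.44,-.079,.01)); 
  if r: print(r["score"],r["extent"],fit([(p,r["pixels"].astype(np.float32))],lambda x:boxV(*x,.045,.07,0,.02),(.44,-.079,-.2),(.01,.01,.2)))
E
```

```text
time: 5.98
tool_pos: [0.4431, -0.0793, 0.0898]
ee_rot: [3.126, 0.002, 1.376]
wrist_force: [-0.5, -0.4, 0.5]
width: 0.0399
time: 6.22
tool_pos: [0.4423, -0.0791, 0.0886]
ee_rot: [3.127, 0.001, 1.376]
wrist_force: [-0.5, 0.1, 0.4]
width: 0.0593
0.8 [224.3, 156.5, 276.9, 229.9] (array([ 0.43769041, -0.07857559, -0.18778788]), np.float64(0.028066039085388184))
0.71 [242.2, 262.0, 276.8, 299.6] (array([ 0.43806892, -0.07557652, -0.19409582]), np.float64(0.04827934503555298))
```

View pics/g_wrist.png

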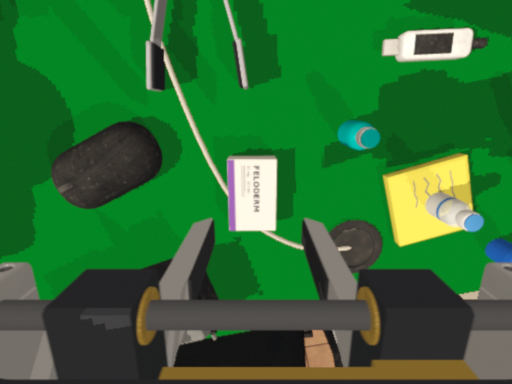

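View pics/g_side.png

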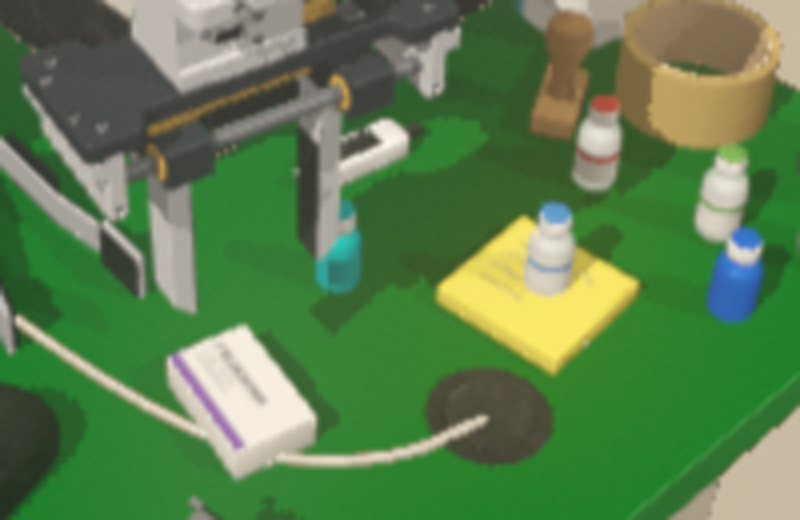

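```bash
python3 - <<'E'
from h import *
o=robot.get_obs(); T=R.from_euler('xyz',o["ee_rot"]).as_matrix(); t=o["tool_pos"]; print(o)
tips=[t+T@np.array([0,s*o["width"]/2,.014]) for s in(-1,1)]; print(tips)
tp=tips+[t+T@np.array([0,0,.014]),(.438,-.0765,.02)]
for n in ["wrist","side","scene"]:
    p=cams.snapshot(n); q=[proj(p,X) for X in tp]; print(n,np.round(q,1),p["eye"],p["orientation"])
    save(p,"h_"+n,None,1.5,q)
E
```

```text
{'time': 6.425, 'joint_positions': array([-3.03346068e-01, -1.02849273e-01,  1.77662699e+00,  1.78360947e-04,
        1.45327489e+00, -1.08280253e-01]), 'qvel': array([ 0.0009538 , -0.00230506, -0.00417825, -0.00276859, -0.00101452,
        0.00062399]), 'joint_torque': array([ 2.38505265e-03, -2.46633697e+01, -2.90384281e+01,  7.23579456e-02,
       -3.37315165e-02,  6.32148294e-04]), 'tool_pos': array([ 0.44248616, -0.0791265 ,  0.0888846 ]), 'ee_rot': array([3.12711858e+00, 1.39489357e-03, 1.37570079e+00]), 'wrist_force': array([-0.26142254, -0.32601559,  0.29388191]), 'wrist_torque': array([-0.00713888,  0.02545683,  0.04572312]), 'width': 0.07391898235905647}
[array([ 0.40642647, -0.07202144,  0.07435115]), array([ 0.47893584, -0.08634843,  0.07542102])]
wrist [[208.5 216.8]
 [306.5 216.9]
 [257.5 216.8]
 [251.2 193.6]] [ 0.45543643 -0.0008529   0.27662768] [-0.28019897 -0.01420627 -0.19456966]
side [[245.3 263.4]
 [279.1 248.9]
 [262.5 256.1]
 [259.9 276. ]] [ 0.07458857 -0.50350294  0.65206636] [ 0.91938311  0.01797157 -0.69928523]
scene [[242.5 257.3]
 [269.3 248.6]
 [256.1 252.9]
 [254.  265. ]] [ 0.13303081 -0.57046318  0.88521436] [ 0.76754964 -0.00520147 -0.56593514]
```

View pics/h_side.png

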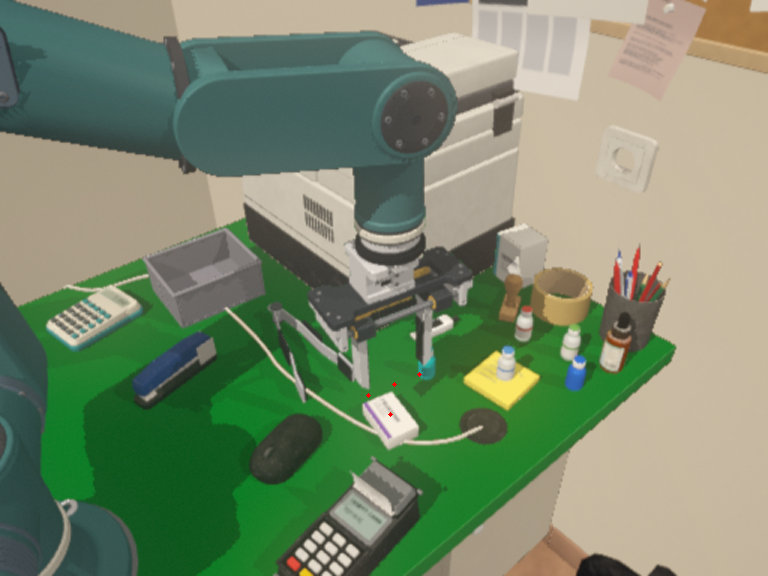

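View pics/h_wrist.png

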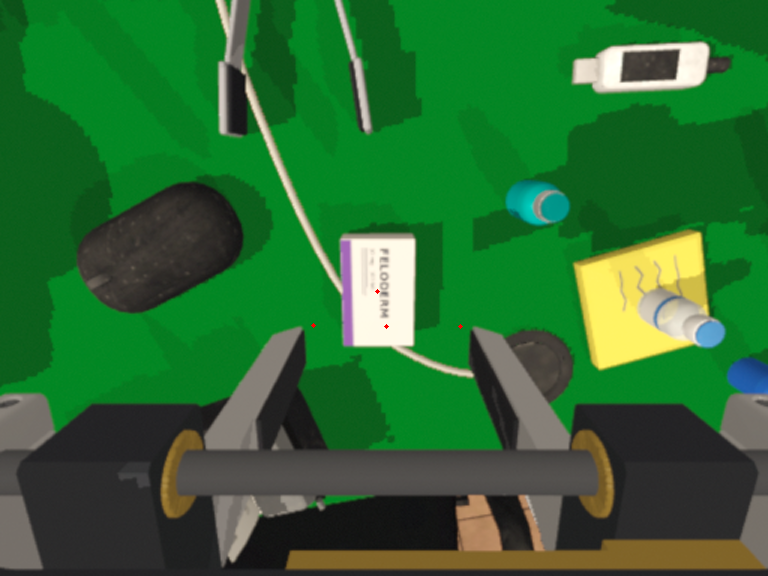

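```bash
python3 - <<'E'
from h import *
o=robot.get_obs(); T=R.from_euler('xyz',o["ee_rot"]).as_matrix(); t=o["tool_pos"]; print(o["width"],t)
tp=[t+T@np.array([u,s*o["width"]/2,.014]) for s in(-1,1) for u in (-.008,.008)]
for n,c in [("side",(220,200,320,290)),("scene",(220,200,300,275))]:
    p=cams.snapshot(n); q=[proj(p,X) for X in tp]; print(np.round(q,1)); save(p,"i_"+n,c,6,q)
E
```

```text
0.07530532875914565 [ 0.44275196 -0.07918792  0.08927801]
[[247.1 266.1]
 [243.1 260.6]
 [281.7 251.2]
 [277.3 246.1]]
[[243.4 259.7]
 [241.3 254.8]
 [270.9 250.7]
 [268.5 246. ]]
```

View pics/i_side.png

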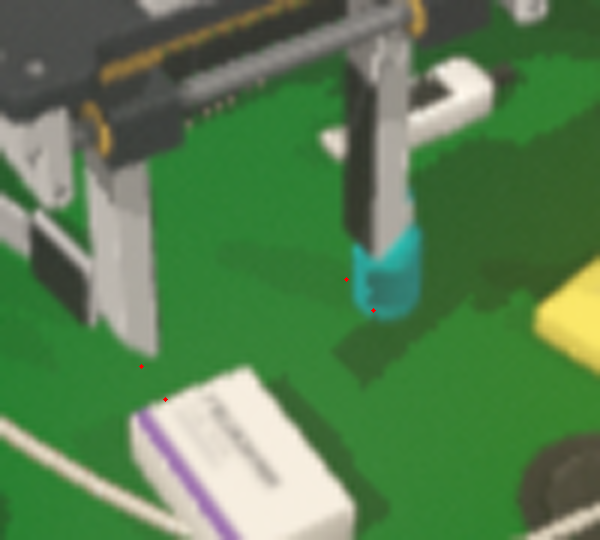

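View pics/i_scene.png

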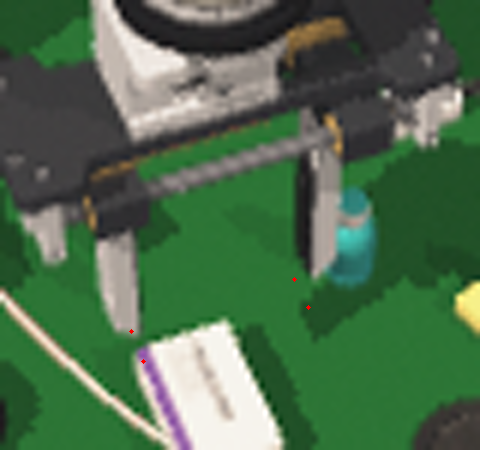

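```bash
python3 - <<'E'
from h import *
s=cams.snapshot("side"); c=cams.snapshot("scene"); o=robot.get_obs(); T=R.from_euler('xyz',o["ee_rot"]).as_matrix(); t=o["tool_pos"]
for a,b in [((157,355),(135,332)),((375,258),(318,277))]:
    X,e=tri([ray(s,(220+a[0]/6-.5,200+a[1]/6-.5)),ray(c,(220+b[0]/6-.5,200+b[1]/6-.5))]); print(X,e,T.T@(X-t))
E
```

```text
[ 0.40215869 -0.07847037  0.09533655] [np.float64(0.0005688478646448459), np.float64(0.0005688478646447417)] [-0.00716467 -0.04002176 -0.00642165]
[ 0.48297259 -0.09177406  0.09284328] [np.float64(0.0016212746065383105), np.float64(0.0016212746065382892)] [-0.00455284  0.04178885 -0.00264101]
```

```bash
python3 -m inch '[{"dx":0.05,"dy":-0.2,"dz":0.8,"rx":0,"ry":0,"rz":0,"grip":0.8},{"dx":0,"dy":0,"dz":0.8,"rx":0,"ry":0,"rz":0,"grip":0.8},{"dx":0,"dy":0,"dz":0.7,"rx":0,"ry":0,"rz":0,"grip":0.8},{"dx":0,"dy":0,"dz":0.5,"rx":0,"ry":0,"rz":0,"grip":0.8},{"dx":0,"dy":0,"dz":0.3,"rx":0,"ry":0,"rz":0,"grip":0.8},{"dx":0,"dy":0,"dz":0,"rx":0,"ry":0,"rz":0,"grip":0.8}]'
python3 - <<'E'
from h import *
save(cams.snapshot("side"),"j_side",(210,200,330,300),6)
save(cams.snapshot("wrist"),"j_wrist",None,1.5)
E
```

```text
time: 7.52
tool_pos: [0.4408, -0.0778, 0.011]
ee_rot: [3.122, 0.002, 1.376]
wrist_force: [-0.6, 0.1, 0.3]
width: 0.0752
```

View pics/j_side.png

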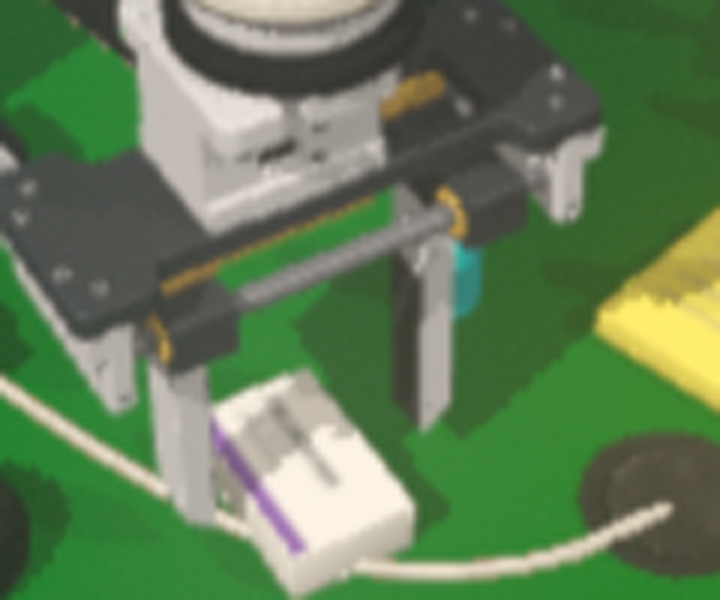

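View pics/j_wrist.png

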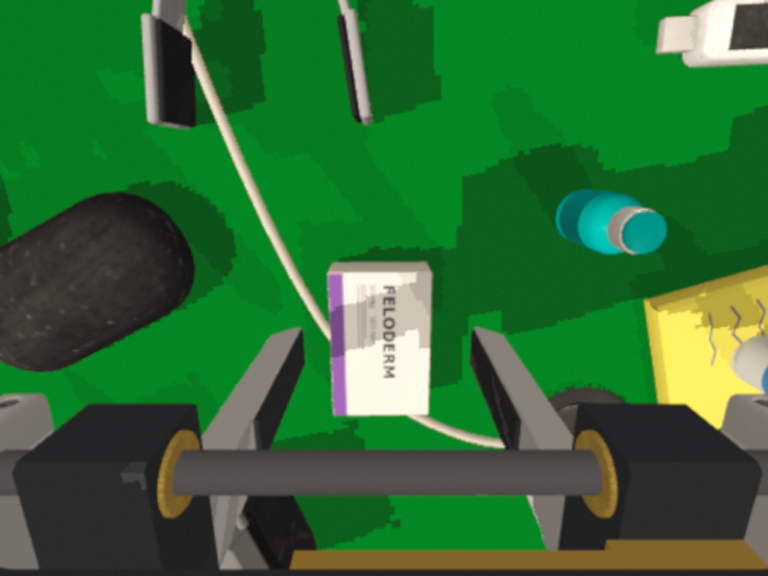

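```bash
python3 -m inch '[{"dx":0,"dy":0,"dz":0.25,"rx":0,"ry":0,"rz":0,"grip":0.8},{"dx":0,"dy":0,"dz":0,"rx":0,"ry":0,"rz":0,"grip":0.8}]' ; python3 -m inch '[{"dx":0,"dy":-0.1,"dz":0.1,"rx":0,"ry":0,"rz":0,"grip":0.8},{"dx":0,"dy":0,"dz":0,"rx":0,"ry":0,"rz":0,"grip":0.3},{"dx":0,"dy":0,"dz":0,"rx":0,"ry":0,"rz":0,"grip":0.3},{"dx":0,"dy":0,"dz":0,"rx":0,"ry":0,"rz":0,"grip":0.3},{"dx":0,"dy":0,"dz":0,"rx":0,"ry":0,"rz":0,"grip":0.3},{"dx":0,"dy":0,"dz":0,"rx":0,"ry":0,"rz":0,"grip":0.3},{"dx":0,"dy":0,"dz":0,"rx":0,"ry":0,"rz":0,"grip":0.3}]'
python3 - <<'E'
from h import *
save(cams.snapshot("side"),"k_side",(210,200,330,300),6)
E
```

```text
time: 7.88
tool_pos: [0.4424, -0.0783, 0.0062]
ee_rot: [3.118, 0.002, 1.376]
wrist_force: [0.5, 0.6, -0.3]
width: 0.0752
time: 8.75
tool_pos: [0.4402, -0.0779, 0.0039]
ee_rot: [3.117, 0.002, 1.376]
wrist_force: [0.6, 0.3, 0.4]
width: 0.0443
```

View pics/k_side.png

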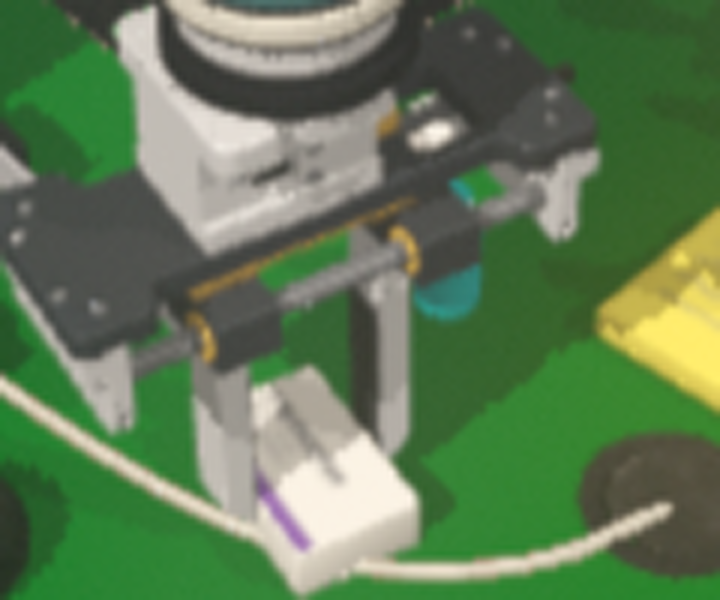

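Width 44.3 mm, so the carton is held. The tips stand about 18 mm higher than the reading suggests. Next I'll lift it and carry it.

```bash
python3 -m inch '[{"dx":0,"dy":0,"dz":-0.5,"rx":0,"ry":0,"rz":0,"grip":0.3},{"dx":0,"dy":0,"dz":-0.8,"rx":0,"ry":0,"rz":0,"grip":0.3},{"dx":0,"dy":0,"dz":-0.9,"rx":0,"ry":0,"rz":0,"grip":0.3},{"dx":0,"dy":0,"dz":-0.9,"rx":0,"ry":0,"rz":0,"grip":0.3},{"dx":0,"dy":0,"dz":-0.9,"rx":0,"ry":0,"rz":0,"grip":0.3},{"dx":0,"dy":-0.4,"dz":-0.9,"rx":0,"ry":0.1,"rz":-0.7,"grip":0.3},{"dx":0,"dy":-0.7,"dz":0,"rx":0,"ry":0.1,"rz":-0.7,"grip":0.3},{"dx":0,"dy":-0.7,"dz":0,"rx":0,"ry":0.1,"rz":-0.7,"grip":0.3},{"dx":0,"dy":0,"dz":0,"rx":0,"ry":0,"rz":0,"grip":0.3}]'
python3 - <<'E'
from h import *
save(cams.snapshot("side"),"l_side",None,1.5)
E
```

```text
time: 9.93
tool_pos: [0.3933, -0.0718, 0.1372]
ee_rot: [3.107, -0.017, 1.565]
wrist_force: [-0.3, 0.0, -0.3]
width: 0.0445
```

View pics/l_side.png

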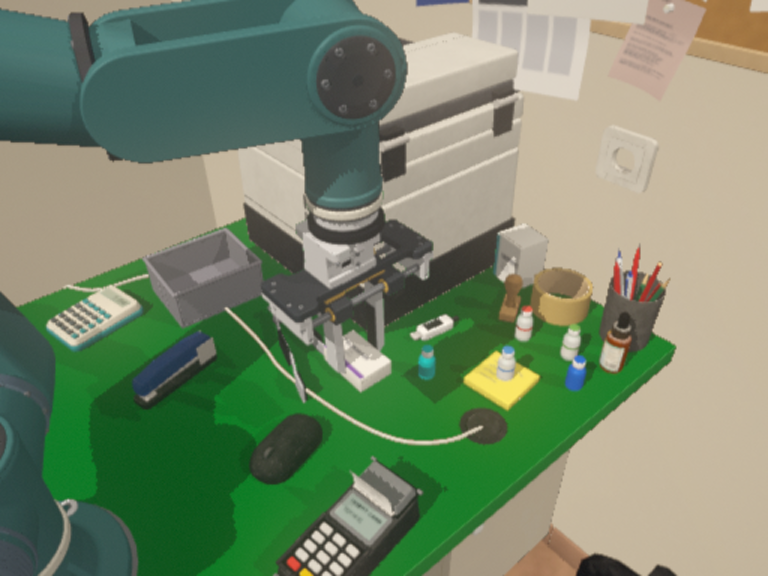

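```bash
python3 -m inch '[{"dx":0.5,"dy":0,"dz":0,"rx":0.2,"ry":0.4,"rz":0,"grip":0.3},{"dx":0,"dy":0,"dz":0,"rx":0,"ry":0,"rz":0,"grip":0.3}]'
python3 -m inch '[{"dx":0,"dy":0,"dz":0,"rx":0,"ry":0,"rz":0,"grip":0.3},{"dx":0,"dy":0,"dz":0,"rx":0,"ry":0,"rz":0,"grip":0.3}]'
```

```text
time: 10.22
tool_pos: [0.3948, -0.0585, 0.1378]
ee_rot: [3.125, -0.054, 1.565]
wrist_force: [-0.1, -0.5, -0.3]
width: 0.0445
time: 10.48
tool_pos: [0.3952, -0.0584, 0.1373]
ee_rot: [3.126, -0.055, 1.566]
wrist_force: [1.4, 0.4, -0.6]
width: 0.0446
```

```bash
python3 -m inch '[{"dx":0.8,"dy":0,"dz":0,"rx":0.18,"ry":-0.6,"rz":0,"grip":0.3},{"dx":1,"dy":0,"dz":0,"rx":0.02,"ry":0,"rz":0,"grip":0.3},{"dx":1,"dy":0,"dz":0,"rx":0.02,"ry":0,"rz":0,"grip":0.3},{"dx":1,"dy":0,"dz":0,"rx":0.02,"ry":0,"rz":0,"grip":0.3},{"dx":1,"dy":0,"dz":0,"rx":0.02,"ry":0,"rz":0,"grip":0.3},{"dx":1,"dy":0,"dz":0,"rx":0.02,"ry":0,"rz":0,"grip":0.3},{"dx":1,"dy":0,"dz":0,"rx":0.02,"ry":0,"rz":0,"grip":0.3},{"dx":1,"dy":0,"dz":0,"rx":0.02,"ry":0,"rz":0,"grip":0.3},{"dx":1,"dy":0,"dz":0,"rx":0.02,"ry":0,"rz":0,"grip":0.3},{"dx":1,"dy":0,"dz":0,"rx":0.02,"ry":0,"rz":0,"grip":0.3},{"dx":0,"dy":0,"dz":0,"rx":0,"ry":0,"rz":0,"grip":0.3}]'
python3 - <<'E'
from h import *
save(cams.snapshot("side"),"m_side",None,1.5);save(cams.snapshot("wrist"),"m_wrist",None,1.5)
E
```

```text
time: 11.85
tool_pos: [0.3974, 0.1936, 0.1371]
ee_rot: [-3.123, 0.001, 1.562]
wrist_force: [-0.2, 0.3, -0.5]
width: 0.0448
```

View pics/m_side.png

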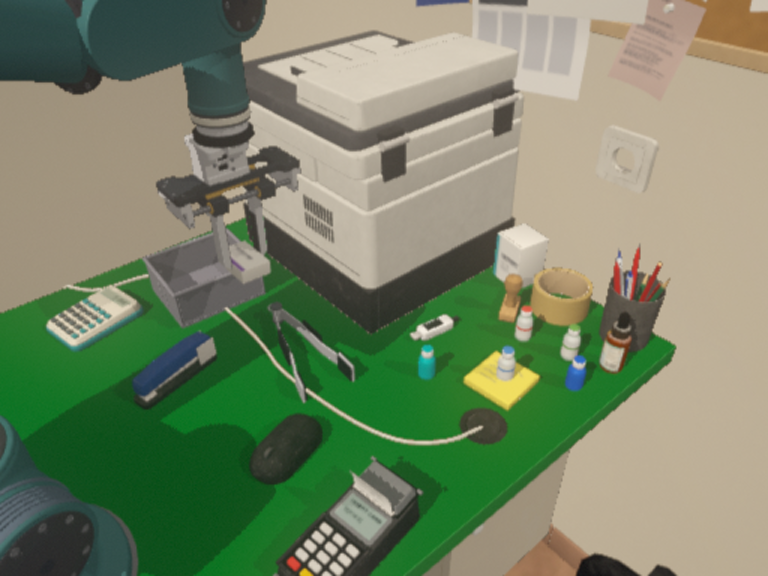

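View pics/m_wrist.png

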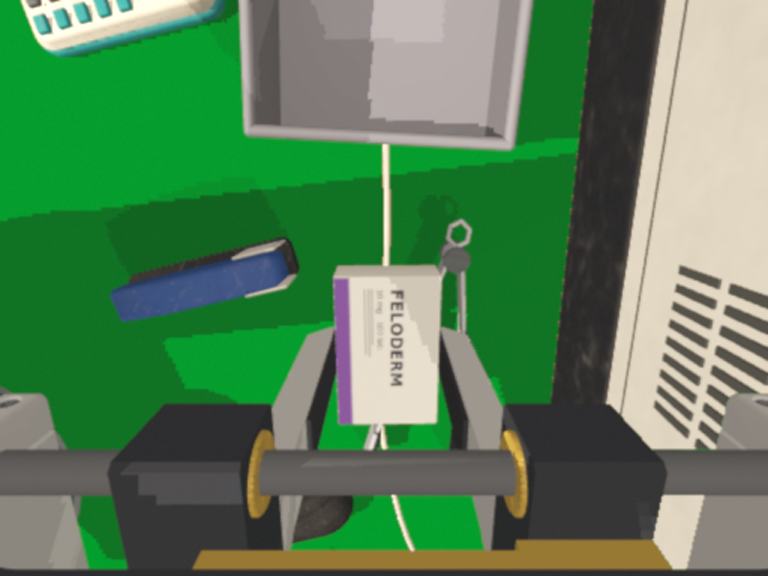

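```bash
python3 -m inch '[{"dx":1,"dy":0,"dz":0,"rx":-0.2,"ry":0,"rz":0,"grip":0.3},{"dx":1,"dy":0,"dz":0,"rx":0,"ry":0,"rz":0,"grip":0.3},{"dx":1,"dy":0,"dz":0,"rx":0,"ry":0,"rz":0,"grip":0.3},{"dx":1,"dy":0,"dz":0,"rx":0,"ry":0,"rz":0,"grip":0.3},{"dx":1,"dy":0,"dz":0,"rx":0,"ry":0,"rz":0,"grip":0.3},{"dx":0.8,"dy":0,"dz":0,"rx":0,"ry":0,"rz":0,"grip":0.3},{"dx":0.4,"dy":0,"dz":0,"rx":0,"ry":0,"rz":0,"grip":0.3},{"dx":0,"dy":0,"dz":0.5,"rx":0,"ry":0,"rz":0,"grip":0.3},{"dx":0,"dy":0,"dz":0,"rx":0,"ry":0,"rz":0,"grip":0.3}]'
python3 - <<'E'
from h import *
save(cams.snapshot("side"),"n_side",(70,60,270,240),3.3);save(cams.snapshot("wrist"),"n_wrist",None,1.5)
E
```

```text
time: 13.08
tool_pos: [0.4026, 0.3425, 0.1229]
ee_rot: [3.141, 0.007, 1.547]
wrist_force: [0.2, 0.1, -0.4]
width: 0.0444
```

View pics/n_side.png

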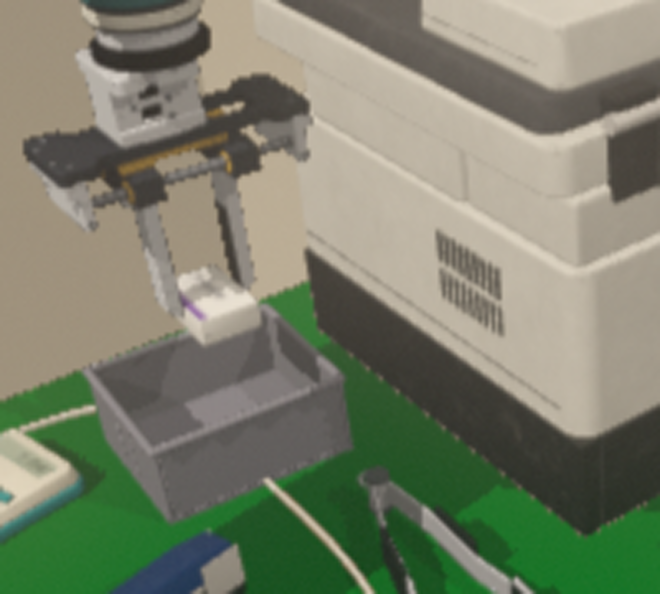

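View pics/n_wrist.png

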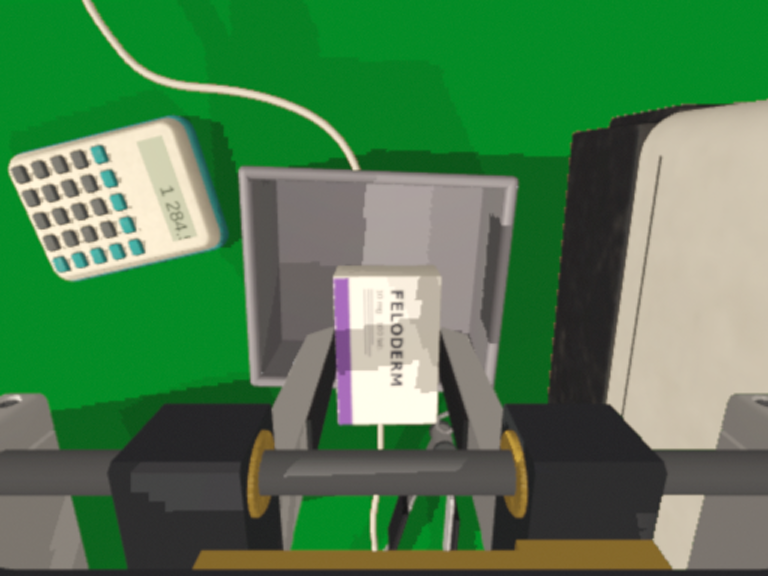

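```bash
python3 -m inch '[{"dx":0.35,"dy":-0.2,"dz":0.3,"rx":0,"ry":0,"rz":0,"grip":0.3},{"dx":0,"dy":0,"dz":0.7,"rx":0,"ry":0,"rz":0,"grip":0.3},{"dx":0,"dy":0,"dz":0.5,"rx":0,"ry":0,"rz":0,"grip":0.3},{"dx":0,"dy":0,"dz":0,"rx":0,"ry":0,"rz":0,"grip":0.3}]'
python3 - <<'E'
from h import *
save(cams.snapshot("side"),"o_side",(70,60,270,240),3.3);save(cams.snapshot("wrist"),"o_wrist",None,1.5)
E
```

```text
time: 13.68
tool_pos: [0.3979, 0.3515, 0.0838]
ee_rot: [3.139, 0.006, 1.546]
wrist_force: [-0.3, -0.0, -0.2]
width: 0.0446
```

View pics/o_side.png

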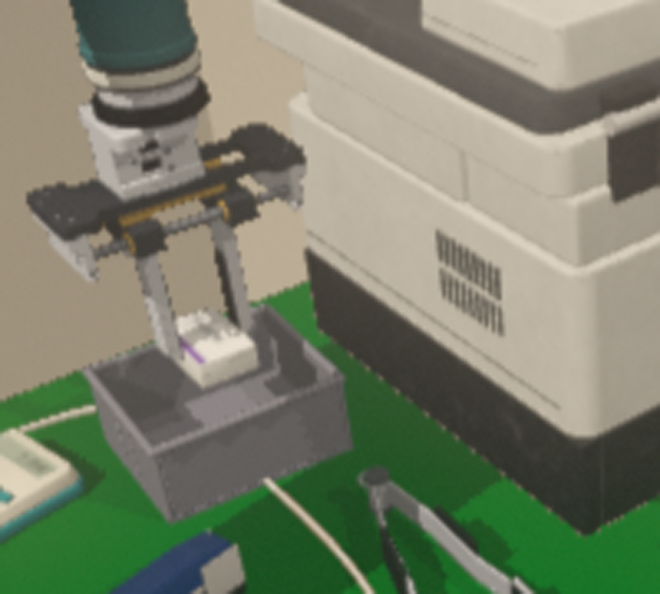

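View pics/o_wrist.png

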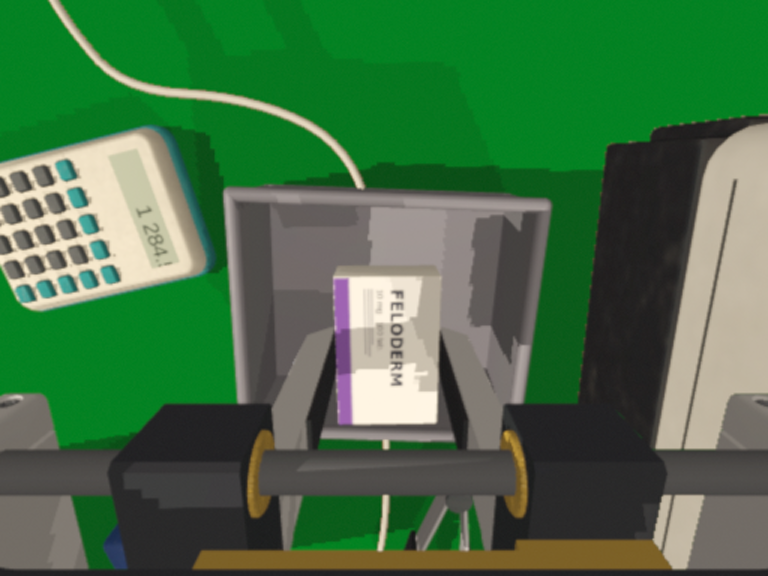

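```bash
python3 -m inch '[{"dx":0.1,"dy":0,"dz":0.6,"rx":0,"ry":0,"rz":0,"grip":0.3},{"dx":0.1,"dy":0,"dz":0.6,"rx":0,"ry":0,"rz":0,"grip":0.3},{"dx":0,"dy":0,"dz":0.3,"rx":0,"ry":0,"rz":0,"grip":0.3},{"dx":0,"dy":0,"dz":0,"rx":0,"ry":0,"rz":0,"grip":0.65},{"dx":0,"dy":0,"dz":0,"rx":0,"ry":0,"rz":0,"grip":0.65},{"dx":0,"dy":0,"dz":0,"rx":0,"ry":0,"rz":0,"grip":0.65},{"dx":0,"dy":0,"dz":-0.8,"rx":0,"ry":0,"rz":0,"grip":0.65},{"dx":0,"dy":0,"dz":-1,"rx":0,"ry":0,"rz":0,"grip":0.65},{"dx":0,"dy":0,"dz":-1,"rx":0,"ry":0,"rz":0,"grip":0.65},{"dx":0,"dy":0,"dz":-1,"rx":0,"ry":0,"rz":0,"grip":0.65}]'
python3 - <<'E'
from h import *
save(cams.snapshot("wrist"),"p_wrist",None,1.5)
E
```

```text
time: 15.02
tool_pos: [0.3987, 0.3573, 0.143]
ee_rot: [3.137, 0.005, 1.546]
wrist_force: [0.3, -0.4, 0.2]
width: 0.0611
```

View pics/p_wrist.png

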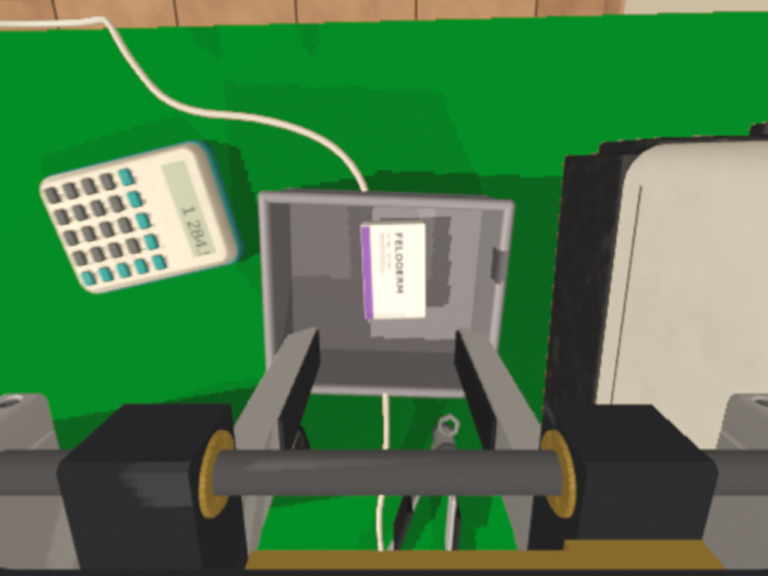

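```bash
python3 -m inch '[{"dx":-1,"dy":0,"dz":-0.6,"rx":0,"ry":0,"rz":0,"grip":0.75},{"dx":-1,"dy":0,"dz":-0.6,"rx":0,"ry":0,"rz":0,"grip":0.75},{"dx":-1,"dy":0,"dz":-0.6,"rx":0,"ry":0,"rz":0,"grip":0.75},{"dx":-1,"dy":0,"dz":-0.4,"rx":0,"ry":0,"rz":0,"grip":0.75},{"dx":-1,"dy":0,"dz":0,"rx":0,"ry":0,"rz":0,"grip":0.75},{"dx":-1,"dy":0,"dz":0,"rx":0,"ry":0,"rz":0,"grip":0.75},{"dx":-1,"dy":0,"dz":0,"rx":0,"ry":0,"rz":0,"grip":0.75},{"dx":-1,"dy":0,"dz":0,"rx":0,"ry":0,"rz":0,"grip":0.75},{"dx":-1,"dy":0,"dz":0,"rx":0,"ry":0,"rz":0,"grip":0.75},{"dx":-1,"dy":0,"dz":0,"rx":0,"ry":0,"rz":0,"grip":0.75},{"dx":-1,"dy":0,"dz":0,"rx":0,"ry":0,"rz":0,"grip":0.75},{"dx":0,"dy":0,"dz":0,"rx":0,"ry":0,"rz":0,"grip":0.75}]'
python3 - <<'E'
from h import *
w=cams.snapshot("wrist");save(w,"q_wrist",None,1.5)
print(w["eye"],w["orientation"])
for q,z in [("tongs",0),("tongs_grip",.017),("tongs_jaws",.015)]:
    for r in spotter.place_of(w,q)[:2]: print(q,r["pixel"],r["score"],onz(w,r["pixel"],z))
for r in spotter.regions_of(w,"tongs")[:2]: print(r["score"],r["extent"])
E
```

```text
time: 16.58
tool_pos: [0.3946, 0.0762, 0.2047]
ee_rot: [3.12, -0.004, 1.547]
wrist_force: [-0.0, 0.4, -0.8]
width: 0.0706
[0.392416   0.15462198 0.39284313] [-0.27507793 -0.02168701 -0.02390431]
tongs [278.3, 133.5] 0.62 [0.42794483 0.12180484 0.        ]
tongs_grip [279.9, 135.6] 0.71 [0.42847476 0.12048832 0.017     ]
tongs_jaws [462.2, 256.2] 0.72 [ 0.70090944 -0.06449106  0.015     ]
0.77 [241.3, 43.7, 301.9, 214.6]
```

View pics/q_wrist.png

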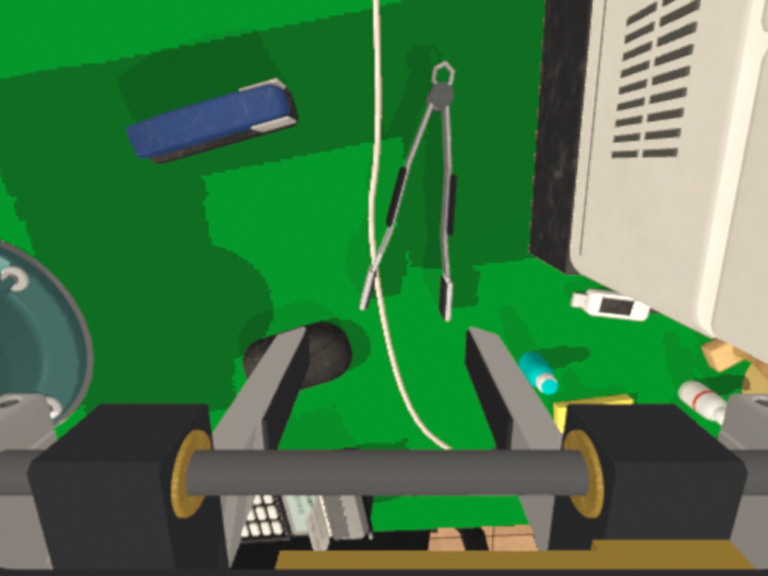

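```bash
python3 - <<'E'
from h import *
w=cams.snapshot("wrist");save(w,"r_wrist",(215,30,330,225),4)
E
```

```text
(no output)
```

View pics/r_wrist.png

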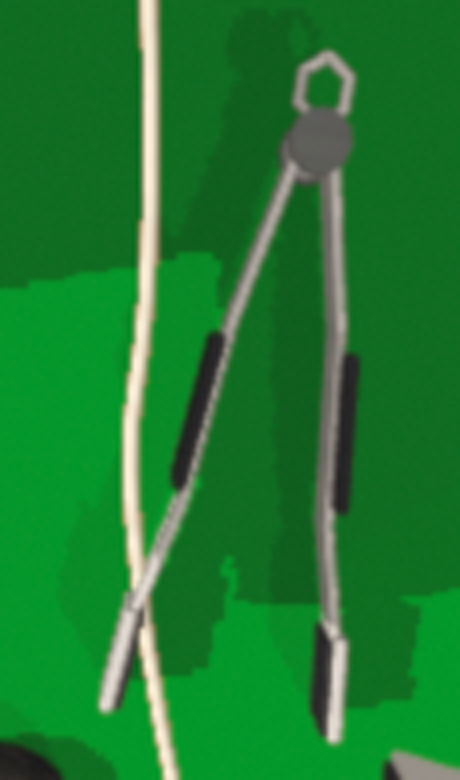

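```bash
python3 - <<'E'
from h import *
from scipy.optimize import least_squares
w=cams.snapshot("wrist")
f=lambda a:(215+a[0]/4-.5,30+a[1]/4-.5)
obs=[(320,143),(105,712),(336,742),((213+180)/2,(335+488)/2),((351+341)/2,(356+512)/2)]
# tongs x points -y world; left = +y of tongs
for zj,zp,zh in [(.03,.034,.034),(.03,.034,.02)]:
  mod=[(-.085,0,zh),None,None,(0,.025,zp),(0,-.025,zp)]
  # tongs x ~ -y => tongs y ~ +x world: image right = +y
  mod=[(-.085,0,zh),(.103,-.035,zj),(.103,.035,zj),(0,-.025,zp),(0,.025,zp)]
  def res(v):
    c,s=np.cos(v[2]),np.sin(v[2]); 
    return np.concatenate([proj(w,(v[0]+c*a-s*b,v[1]+s*a+c*b,z))-f(o) for (a,b,z),o in zip(mod,obs)])
  r=least_squares(res,(.43,.12,-1.6)); print(r.x,np.round(r.fun,1))
  print([np.round(onz(w,f(o),m[2]),4) for m,o in zip(mod,obs)])
E
```

```text
[ 0.42971538  0.12342756 -1.73465812] [ 0.2 -2.8  3.   1.4 -3.5  0.6 -1.   0.6  1.3  0.8]
[array([0.4434, 0.2043, 0.034 ]), array([0.3745, 0.0297, 0.03  ]), array([0.4522, 0.0168, 0.03  ]), array([0.4063, 0.1282, 0.034 ]), array([0.4527, 0.1204, 0.034 ])]
[ 0.43028593  0.12396322 -1.74131183] [-0.5 -1.4  2.9  0.8 -3.6  0.3 -0.6  0.   1.7  0.5]
[array([0.4454, 0.2061, 0.02  ]), array([0.3745, 0.0297, 0.03  ]), array([0.4522, 0.0168, 0.03  ]), array([0.4063, 0.1282, 0.034 ]), array([0.4527, 0.1204, 0.034 ])]
```

```bash
python3 -m inch '[{"dx":0.5,"dy":0,"dz":1,"rx":0.25,"ry":-0.05,"rz":0,"grip":0.78},{"dx":0.5,"dy":0,"dz":1,"rx":0,"ry":0,"rz":0,"grip":0.78},{"dx":0.5,"dy":0,"dz":1,"rx":0,"ry":0,"rz":0,"grip":0.78},{"dx":0.4,"dy":0.4,"dz":0.9,"rx":0,"ry":0,"rz":0,"grip":0.78},{"dx":0,"dy":0.5,"dz":0,"rx":0,"ry":0,"rz":0,"grip":0.78},{"dx":0,"dy":0.4,"dz":0,"rx":0,"ry":0,"rz":0.8,"grip":0.78},{"dx":0,"dy":0,"dz":0,"rx":0,"ry":0,"rz":0.8,"grip":0.78},{"dx":0,"dy":0,"dz":0,"rx":0,"ry":0,"rz":0,"grip":0.78}]'
python3 - <<'E'
from h import *
w=cams.snapshot("wrist");save(w,"s_wrist",None,1.5)
s=cams.snapshot("side");save(s,"s_side",(140,100,360,290),3.4)
E
```

```text
time: 17.92
tool_pos: [0.4273, 0.1311, 0.0955]
ee_rot: [-3.128, 0.004, 1.413]
wrist_force: [0.3, -0.3, 0.3]
width: 0.0728
```

View pics/s_wrist.png

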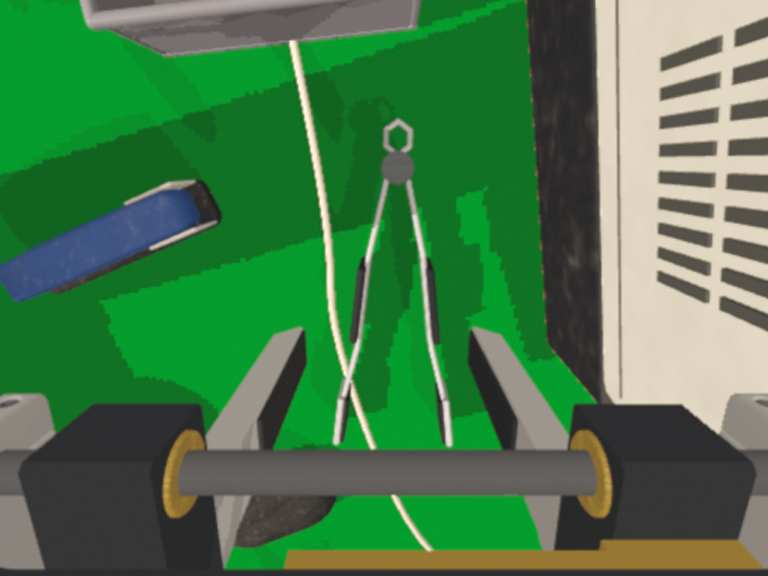

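View pics/s_side.png

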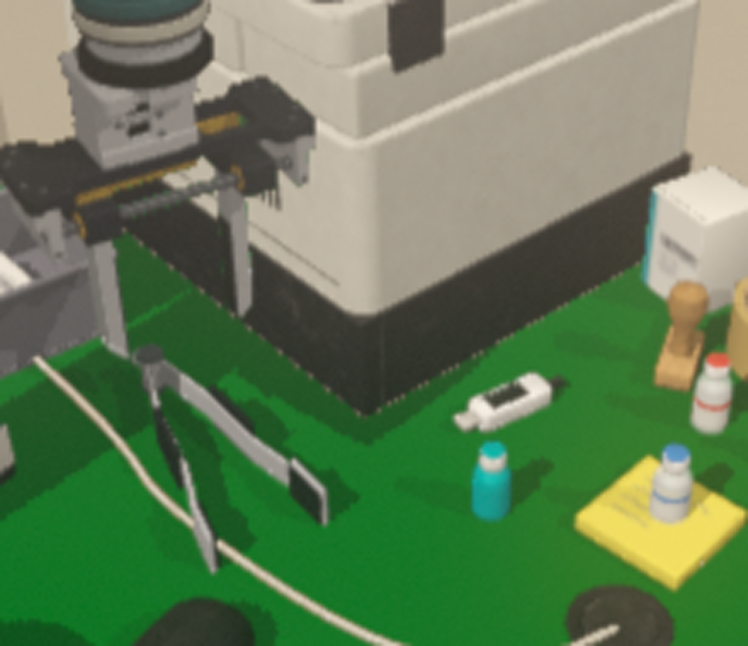

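```bash
python3 -m inch '[{"dx":-0.26,"dy":0.15,"dz":0.6,"rx":-0.15,"ry":0,"rz":0.08,"grip":0.78},{"dx":0,"dy":0,"dz":0.9,"rx":0,"ry":0,"rz":0,"grip":0.78},{"dx":0,"dy":0,"dz":0.8,"rx":0,"ry":0,"rz":0,"grip":0.78},{"dx":0,"dy":0,"dz":0.6,"rx":0,"ry":0,"rz":0,"grip":0.78},{"dx":0,"dy":0,"dz":0,"rx":0,"ry":0,"rz":0,"grip":0.78}]'
python3 - <<'E'
from h import *
w=cams.snapshot("wrist");save(w,"t_wrist",None,1.5)
s=cams.snapshot("scene");save(s,"t_scene",(180,150,300,280),5)
E
```

```text
time: 18.65
tool_pos: [0.4316, 0.1238, 0.023]
ee_rot: [3.137, 0.003, 1.41]
wrist_force: [-1.1, -1.3, 0.3]
width: 0.0731
```

View pics/t_wrist.png

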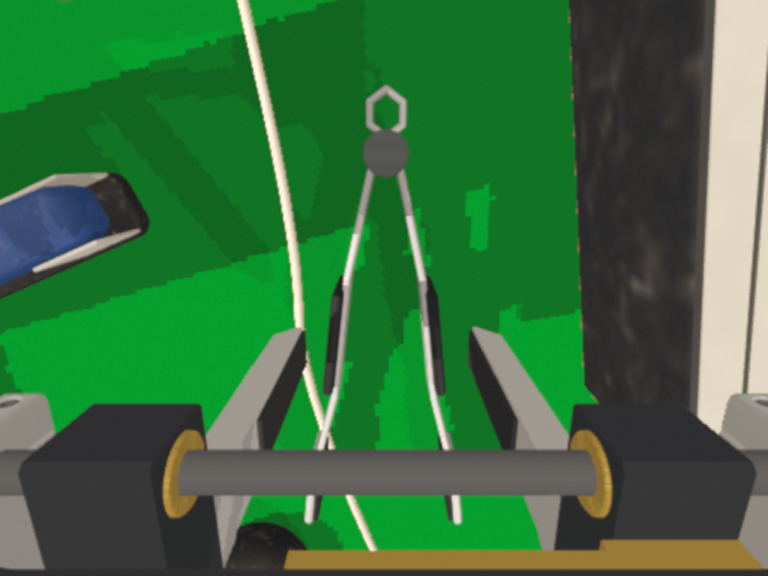

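View pics/t_scene.png

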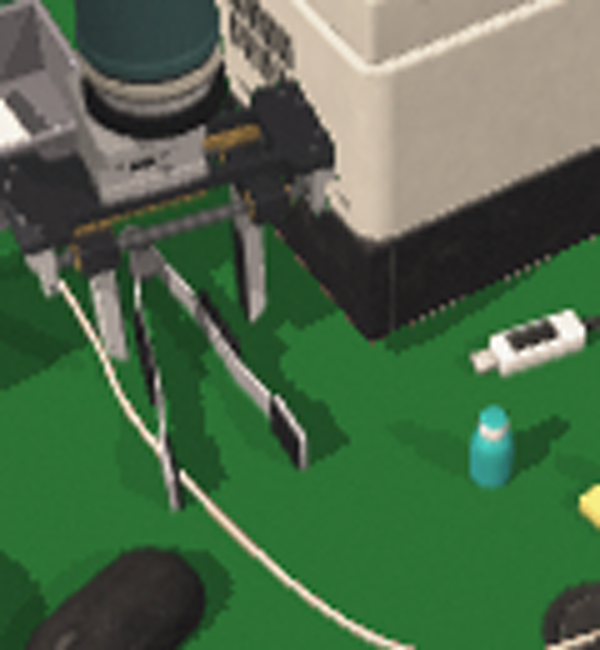

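```bash
python3 -m inch '[{"dx":0,"dy":0,"dz":0.4,"rx":0.05,"ry":0,"rz":0,"grip":0.78},{"dx":0,"dy":0,"dz":0.4,"rx":0,"ry":0,"rz":0,"grip":0.78},{"dx":0,"dy":0,"dz":0,"rx":0,"ry":0,"rz":0,"grip":0.78}]'; python3 -m inch '[{"dx":0,"dy":0,"dz":0,"rx":0,"ry":0,"rz":0,"grip":0.47},{"dx":0,"dy":0,"dz":0,"rx":0,"ry":0,"rz":0,"grip":0.47},{"dx":0,"dy":0,"dz":0,"rx":0,"ry":0,"rz":0,"grip":0.47},{"dx":0,"dy":0,"dz":0,"rx":0,"ry":0,"rz":0,"grip":0.47},{"dx":0,"dy":0,"dz":0,"rx":0,"ry":0,"rz":0,"grip":0.47}]'
python3 - <<'E'
from h import *
w=cams.snapshot("wrist");save(w,"u_wrist",None,1.5)
s=cams.snapshot("scene");save(s,"u_scene",(180,150,300,280),5)
E
```

```text
time: 19.12
tool_pos: [0.4344, 0.1242, 0.0048]
ee_rot: [3.135, 0.001, 1.41]
wrist_force: [-0.1, 0.4, -1.4]
width: 0.073
time: 19.75
tool_pos: [0.4345, 0.1241, 0.005]
ee_rot: [3.135, 0.001, 1.41]
wrist_force: [0.5, 1.1, -1.5]
width: 0.0445
```

View pics/u_wrist.png

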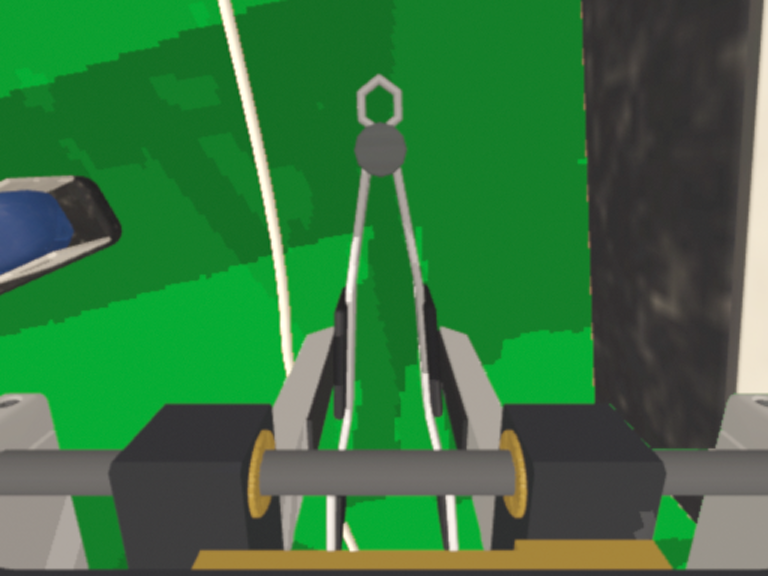

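View pics/u_scene.png

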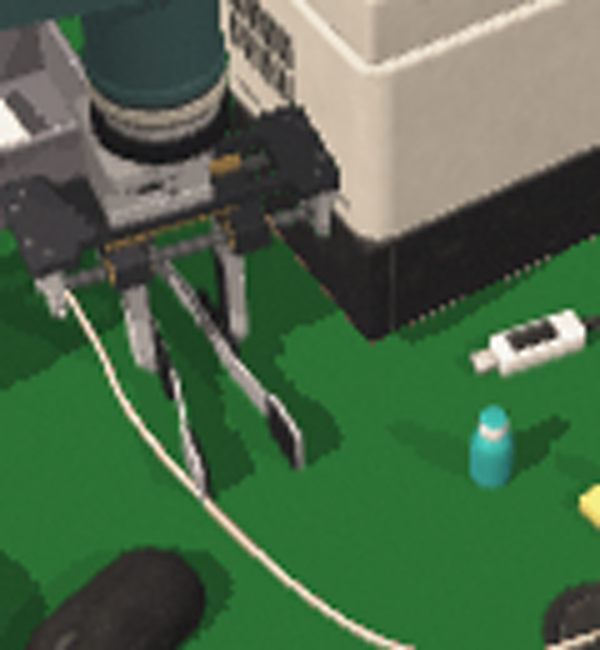

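```bash
python3 -m inch '[{"dx":0,"dy":-0.2,"dz":-0.4,"rx":0.05,"ry":0,"rz":0,"grip":0.47},{"dx":0,"dy":-0.3,"dz":-0.8,"rx":0,"ry":0,"rz":0,"grip":0.47},{"dx":0,"dy":-0.5,"dz":-0.8,"rx":0,"ry":0,"rz":0,"grip":0.47},{"dx":0,"dy":0,"dz":0,"rx":0,"ry":0,"rz":0,"grip":0.47}]'
python3 - <<'E'
from h import *
w=cams.snapshot("wrist");save(w,"v_wrist",None,1.5)
s=cams.snapshot("side");save(s,"v_side",(150,130,300,270),5)
E
```

```text
time: 20.35
tool_pos: [0.4084, 0.1286, 0.0576]
ee_rot: [3.14, 0.001, 1.41]
wrist_force: [1.4, -0.8, -1.3]
width: 0.0446
```

View pics/v_wrist.png

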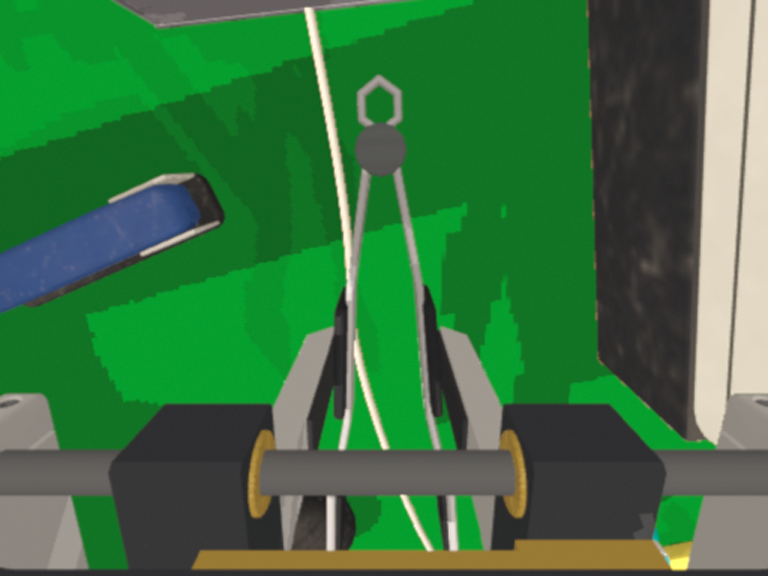

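View pics/v_side.png

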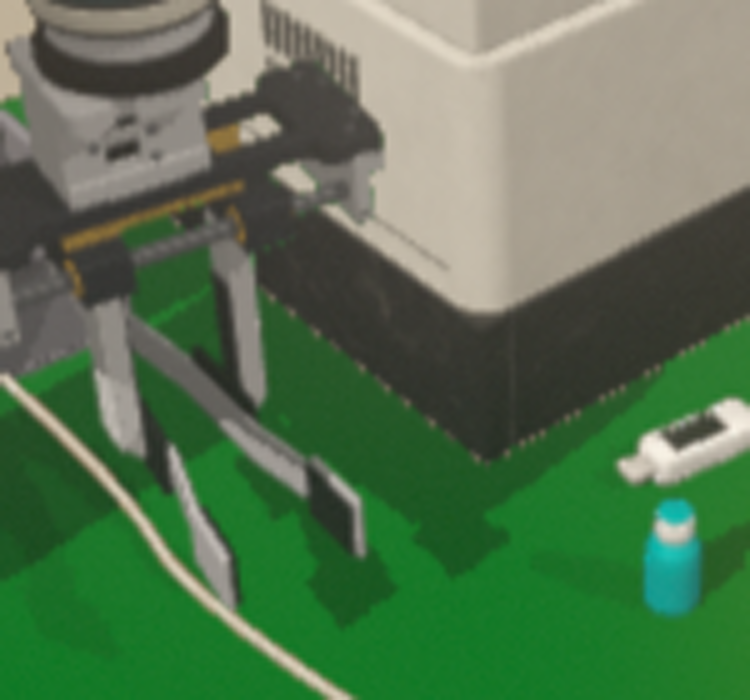

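```bash
python3 -m inch '[{"dx":-0.3,"dy":0,"dz":-0.5,"rx":0,"ry":0,"rz":0,"grip":0.47},{"dx":-0.6,"dy":0,"dz":-0.6,"rx":0,"ry":0,"rz":0,"grip":0.47},{"dx":-0.7,"dy":0,"dz":-0.6,"rx":0,"ry":0,"rz":0,"grip":0.47},{"dx":-0.7,"dy":0,"dz":-0.6,"rx":0,"ry":0,"rz":0,"grip":0.47},{"dx":-0.7,"dy":0,"dz":-0.6,"rx":0,"ry":0,"rz":0,"grip":0.47},{"dx":-0.7,"dy":0,"dz":-0.5,"rx":0,"ry":0,"rz":0,"grip":0.47},{"dx":-0.6,"dy":0,"dz":-0.2,"rx":0,"ry":0,"rz":0,"grip":0.47},{"dx":-0.5,"dy":0,"dz":0,"rx":0,"ry":0,"rz":-0.5,"grip":0.47},{"dx":-0.2,"dy":0,"dz":0,"rx":0,"ry":0,"rz":-0.8,"grip":0.47},{"dx":0,"dy":0,"dz":0,"rx":0,"ry":0,"rz":-0.8,"grip":0.47},{"dx":0,"dy":0,"dz":0,"rx":0,"ry":0,"rz":-0.8,"grip":0.47},{"dx":0,"dy":0,"dz":0,"rx":0,"ry":0,"rz":-0.8,"grip":0.47}]'
python3 - <<'E'
from h import *
for px in [(265,310),(279,325),(279,330)]:
    s=cams.snapshot("side"); print(onz(s,px,.03),onz(s,px,.06))
save(s,"w_side",None,1.5)
E
```

```text
time: 21.95
tool_pos: [0.3861, -0.0107, 0.1569]
ee_rot: [-3.141, 0.008, 1.733]
wrist_force: [-0.3, -0.1, -0.6]
width: 0.0443
[ 0.38694462 -0.14964354  0.03      ] [ 0.37188082 -0.16670889  0.06      ]
[ 0.3844855  -0.18904537  0.03      ] [ 0.3695403  -0.20421052  0.06      ]
[ 0.37765953 -0.19638024  0.03      ] [ 0.36304351 -0.21119166  0.06      ]
```

View pics/w_side.png

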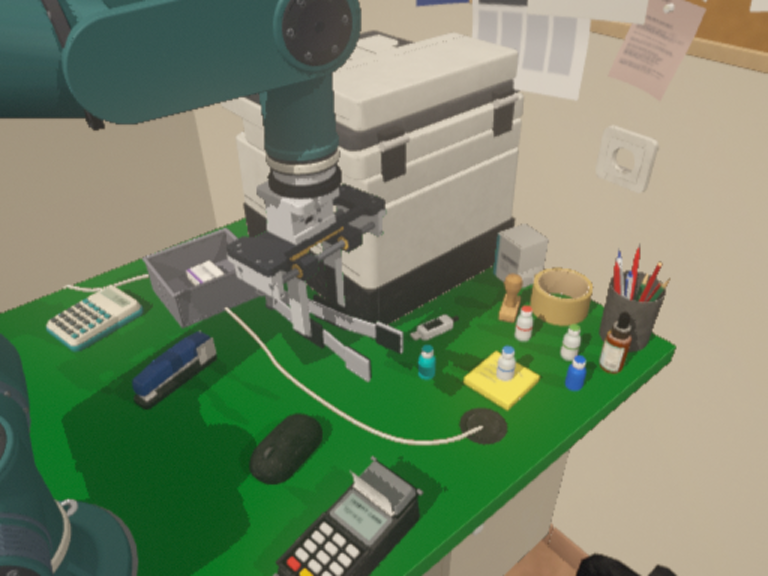

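```bash
python3 -m inch '[{"dx":0,"dy":0,"dz":0,"rx":0,"ry":0,"rz":-0.9,"grip":0.47},{"dx":0,"dy":0,"dz":0,"rx":0,"ry":0,"rz":-0.9,"grip":0.47},{"dx":0,"dy":0,"dz":0,"rx":0,"ry":0,"rz":-0.9,"grip":0.47},{"dx":0,"dy":0,"dz":0,"rx":0,"ry":0,"rz":-0.9,"grip":0.47},{"dx":0,"dy":0,"dz":0,"rx":0,"ry":0,"rz":-0.9,"grip":0.47},{"dx":0,"dy":0,"dz":0,"rx":0,"ry":0,"rz":-0.9,"grip":0.47},{"dx":0,"dy":0,"dz":0,"rx":0,"ry":0,"rz":-0.9,"grip":0.47},{"dx":0,"dy":0,"dz":0,"rx":0,"ry":0,"rz":-0.9,"grip":0.47},{"dx":0,"dy":0,"dz":0,"rx":0,"ry":0,"rz":-0.9,"grip":0.47},{"dx":0,"dy":0,"dz":0,"rx":0,"ry":0,"rz":-0.9,"grip":0.47},{"dx":0,"dy":0,"dz":0,"rx":0,"ry":0,"rz":-0.9,"grip":0.47},{"dx":0,"dy":0,"dz":0,"rx":0,"ry":0,"rz":-0.9,"grip":0.47}]'
```

```text
time: 23.6
tool_pos: [0.3848, -0.0149, 0.1602]
ee_rot: [-3.134, 0.006, 2.683]
wrist_force: [0.9, -0.5, -0.8]
width: 0.0445
```

```bash
python3 -m inch '[{"dx":0,"dy":0,"dz":0,"rx":0,"ry":0,"rz":-0.9,"grip":0.47},{"dx":0,"dy":0,"dz":0,"rx":0,"ry":0,"rz":-0.9,"grip":0.47},{"dx":0,"dy":0,"dz":0,"rx":0,"ry":0,"rz":-0.9,"grip":0.47},{"dx":0,"dy":0,"dz":0,"rx":0,"ry":0,"rz":-0.9,"grip":0.47},{"dx":0,"dy":0,"dz":0,"rx":0,"ry":0,"rz":-0.9,"grip":0.47},{"dx":0,"dy":-0.3,"dz":0,"rx":0,"ry":0,"rz":-0.8,"grip":0.47},{"dx":-0.3,"dy":-0.8,"dz":0,"rx":0,"ry":0,"rz":0,"grip":0.47},{"dx":-0.6,"dy":-0.8,"dz":0,"rx":0,"ry":0,"rz":0,"grip":0.47},{"dx":-0.6,"dy":-0.8,"dz":0,"rx":0,"ry":0,"rz":0,"grip":0.47},{"dx":-0.6,"dy":-0.8,"dz":0,"rx":0,"ry":0,"rz":0,"grip":0.47},{"dx":-0.4,"dy":-0.4,"dz":0,"rx":0,"ry":0,"rz":0,"grip":0.47},{"dx":0,"dy":0,"dz":0,"rx":0,"ry":0,"rz":0,"grip":0.47}]'
python3 - <<'E'
from h import *
w=cams.snapshot("wrist");save(w,"x_wrist",None,1.5)
s=cams.snapshot("side");save(s,"x_side",None,1.5)
E
```

```text
time: 25.1
tool_pos: [0.4478, -0.1182, 0.1647]
ee_rot: [-3.131, 0.003, -3.138]
wrist_force: [-0.9, 0.3, -1.1]
width: 0.0442
```

View pics/x_wrist.png

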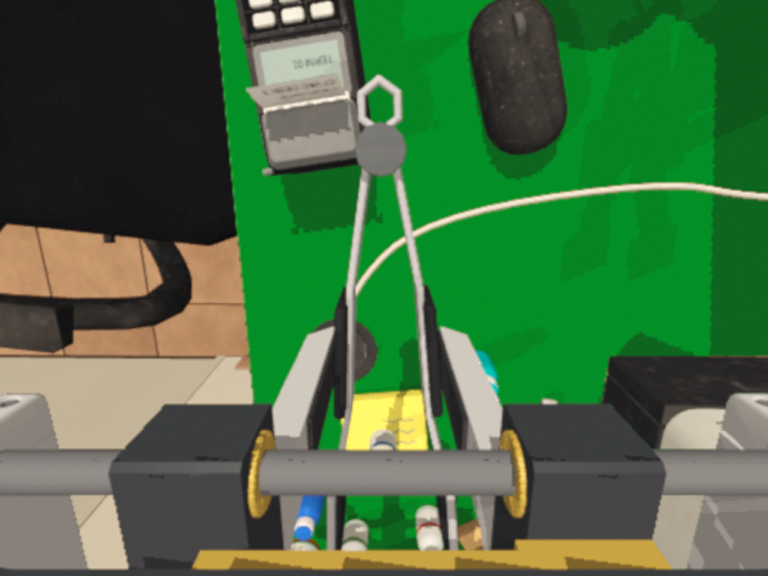

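View pics/x_side.png

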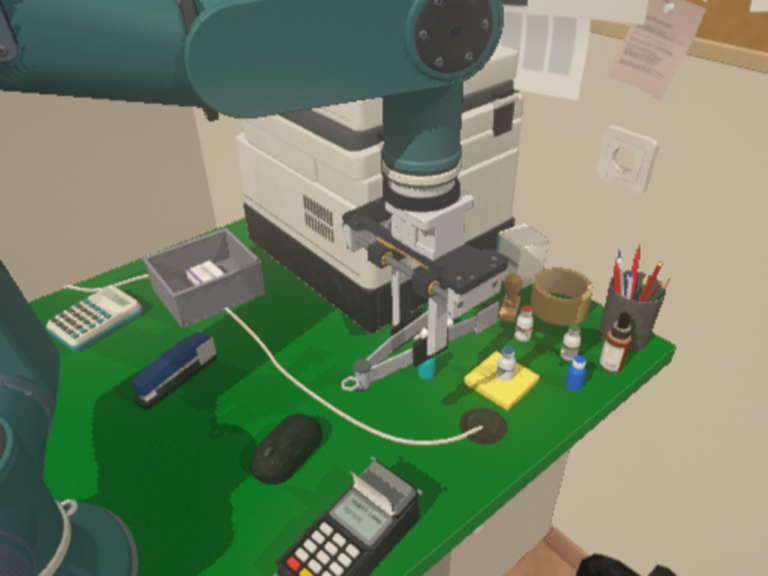

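```bash
python3 -m inch '[{"dx":-0.4,"dy":-0.1,"dz":0,"rx":-0.12,"ry":0,"rz":0,"grip":0.47},{"dx":-0.7,"dy":-0.1,"dz":0,"rx":0,"ry":0,"rz":0,"grip":0.47},{"dx":-0.7,"dy":-0.1,"dz":0,"rx":0,"ry":0,"rz":0,"grip":0.47},{"dx":-0.7,"dy":0,"dz":0,"rx":0,"ry":0,"rz":0,"grip":0.47},{"dx":-0.5,"dy":0,"dz":0.2,"rx":0,"ry":0,"rz":0,"grip":0.47},{"dx":-0.2,"dy":0,"dz":0.5,"rx":0,"ry":0,"rz":0,"grip":0.47},{"dx":0,"dy":0,"dz":0.6,"rx":0,"ry":0,"rz":0,"grip":0.47},{"dx":0,"dy":0,"dz":0.5,"rx":0,"ry":0,"rz":0,"grip":0.47},{"dx":0,"dy":0,"dz":0.5,"rx":0,"ry":0,"rz":0,"grip":0.47},{"dx":0,"dy":0,"dz":0,"rx":0,"ry":0,"rz":0,"grip":0.47}]'
python3 - <<'E'
from h import *
w=cams.snapshot("scene");save(w,"y_scene",(230,180,380,290),5)
s=cams.snapshot("side");save(s,"y_side",(230,170,390,290),5)
o=robot.get_obs();print(o["tool_pos"],o["ee_rot"])
J=o["tool_pos"]+np.array([.085,.0035,-.005+.015])
# jaws tips top corners predicted & vial axis
for p in (w,s):
    print([np.round(proj(p,X),1) for X in [J,(.613,-.122,.062)]])
E
```

```text
time: 26.45
tool_pos: [0.5287, -0.1213, 0.1023]
ee_rot: [3.138, 0.001, -3.133]
wrist_force: [-0.3, 0.3, -0.9]
width: 0.0442
[ 0.52982265 -0.12168917  0.10404693] [ 3.1389429   0.00342872 -3.13338274]
[array([319.8, 225.6]), array([317.9, 239.1])]
[array([340.4, 211.7]), array([338.5, 232.4])]
```

View pics/y_scene.png

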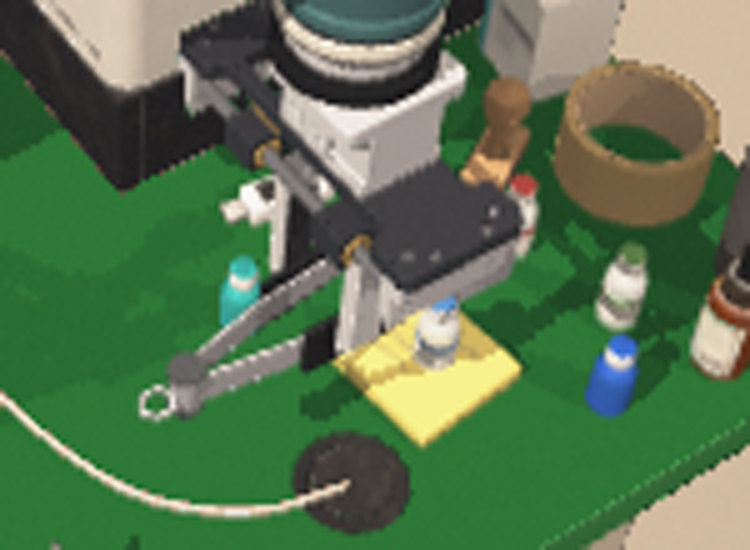

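View pics/y_side.png

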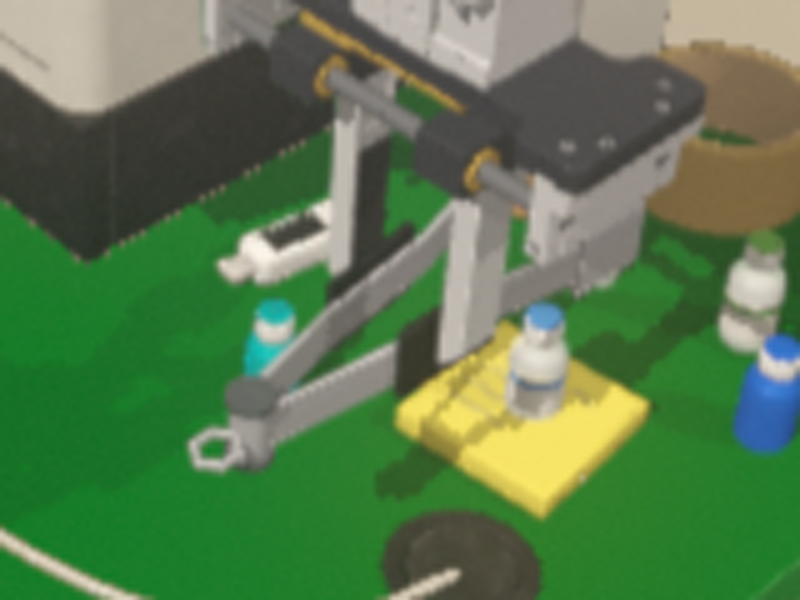

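```bash
python3 - <<'E'
from h import *
w=cams.snapshot("scene");s=cams.snapshot("side");k=cams.snapshot("wrist")
f=lambda c,a:(c[0]+a[0]/5-.5,c[1]+a[1]/5-.5)
X,e=tri([ray(w,f((230,180),(186,368))),ray(s,f((230,170),(252,395)))]);print(X,e)
X2,e=tri([ray(w,f((230,180),(186,368))),ray(s,f((230,170),(252,395))),ray(k,(380/1.5-.5,150/1.5-.5))]);print(X2,e)
o=robot.get_obs();print(o["tool_pos"],X-o["tool_pos"])
save(k,"z_wrist",None,1.5)
# vial: cap top center
for n,p,c,a in [("scene",w,(230,180),(446,305)),("side",s,(230,170),(545,316))]: print(n,onz(p,f(c,a),.061))
print(onz(w,f((230,180),(437,358)),.013),onz(s,f((230,170),(537,408)),.013))
print(tri([ray(w,f((230,180),(446,305))),ray(s,f((230,170),(545,316)))]))
E
```

```text
[ 0.44304498 -0.12596064  0.12935249] [np.float64(0.0003896583570020103), np.float64(0.0003896583570020297)]
[ 0.44442029 -0.12559534  0.12800445] [np.float64(0.000684891257259585), np.float64(0.0011091456614157624), np.float64(0.001631005573830209)]
[ 0.53057475 -0.12189137  0.10509303] [-0.08752977 -0.00406927  0.02425946]
scene [ 0.61251595 -0.12640116  0.061     ]
side [ 0.61326271 -0.12183548  0.061     ]
[ 0.61295611 -0.12690981  0.013     ] [ 0.61057638 -0.12636825  0.013     ]
(array([ 0.61059234, -0.12589293,  0.06394075]), [np.float64(0.0019508712844047767), np.float64(0.0019508712844048034)])
```

View pics/z_wrist.png

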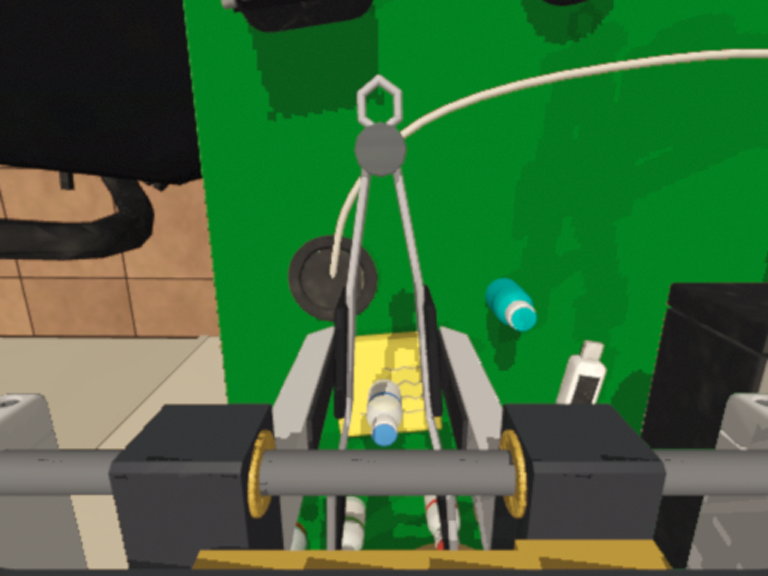

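```bash
python3 - <<'E'
from h import *
k=cams.snapshot("wrist");save(k,"z2_wrist",(210,190,310,310),6)
o=robot.get_obs();print(o["tool_pos"],o["ee_rot"])
for px,z in [((384/1.5-.5,433/1.5-.5),.061),((386/1.5-.5,384/1.5-.5),.015)]: print(onz(k,px,z))
E
```

```text
[ 0.53058129 -0.12188056  0.10511452] [ 3.13964905  0.00536744 -3.13325032]
[ 0.61291688 -0.12444994  0.061     ]
[ 0.604457   -0.12332125  0.015     ]
```

View pics/z2_wrist.png

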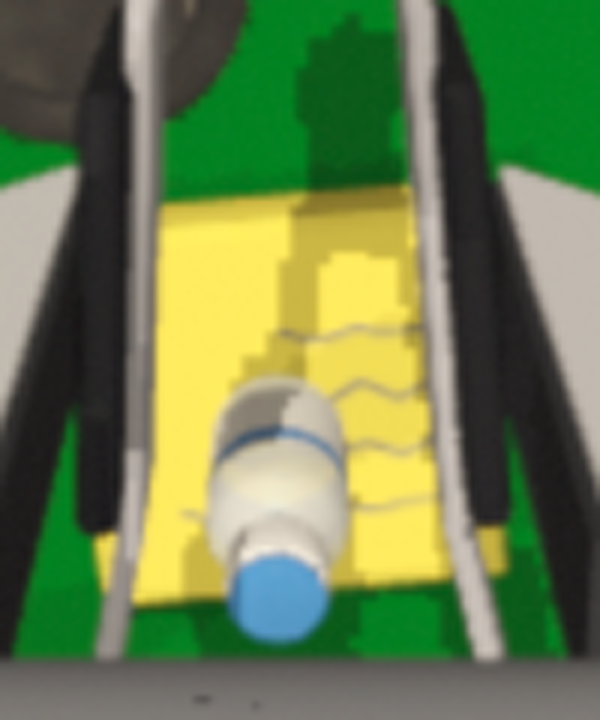

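```bash
python3 -m inch '[{"dx":0.1,"dy":-0.25,"dz":0,"rx":0,"ry":0,"rz":0,"grip":0.47},{"dx":0,"dy":0,"dz":0.2,"rx":0,"ry":0,"rz":0,"grip":0.47},{"dx":0,"dy":0,"dz":0.3,"rx":0,"ry":0,"rz":0,"grip":0.47},{"dx":0,"dy":0,"dz":0.3,"rx":0,"ry":0,"rz":0,"grip":0.47},{"dx":0,"dy":0,"dz":0,"rx":0,"ry":0,"rz":0,"grip":0.47}]'
python3 - <<'E'
from h import *
k=cams.snapshot("wrist");save(k,"za_wrist",(170,150,350,320),4)
k=cams.snapshot("side");save(k,"za_side",(230,170,390,290),5)
E
```

```text
time: 27.38
tool_pos: [0.5282, -0.1288, 0.084]
ee_rot: [3.14, 0.006, -3.134]
wrist_force: [0.7, -0.0, -1.3]
width: 0.0441
```

View pics/za_wrist.png

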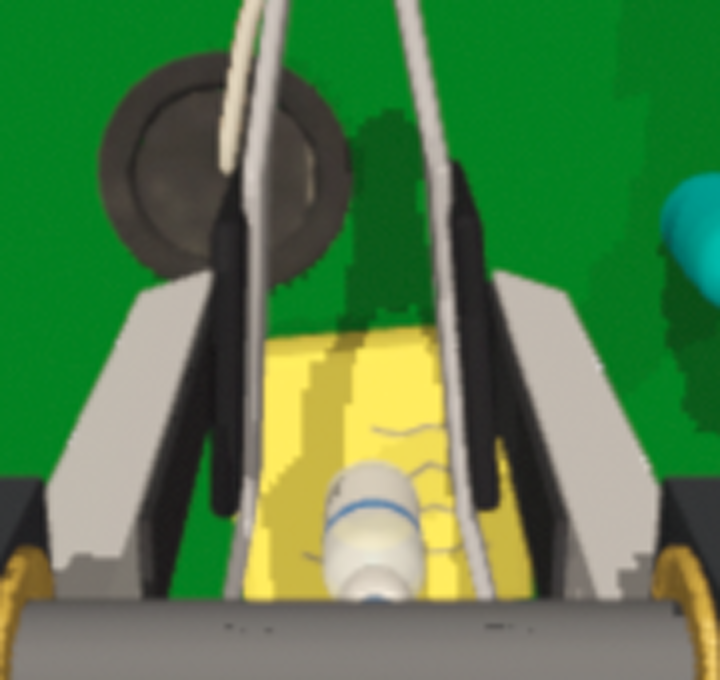

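View pics/za_side.png

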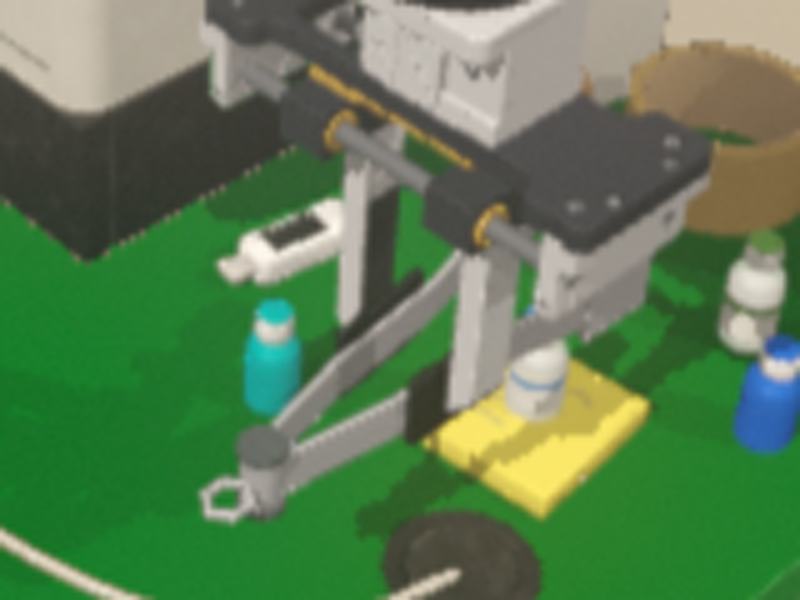

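```bash
python3 -m inch '[{"dx":0,"dy":0.05,"dz":0.3,"rx":0,"ry":0,"rz":0,"grip":0.47},{"dx":0,"dy":0,"dz":0.4,"rx":0,"ry":0,"rz":0,"grip":0.47},{"dx":0,"dy":0,"dz":0.5,"rx":0,"ry":0,"rz":0,"grip":0.47},{"dx":0,"dy":0,"dz":0.4,"rx":0,"ry":0,"rz":0,"grip":0.47},{"dx":0,"dy":0,"dz":0.3,"rx":0,"ry":0,"rz":0,"grip":0.47},{"dx":0,"dy":0,"dz":0.2,"rx":0,"ry":0,"rz":0,"grip":0.47},{"dx":0,"dy":0,"dz":0,"rx":0,"ry":0,"rz":0,"grip":0.47}]'
python3 - <<'E'
from h import *
k=cams.snapshot("wrist");save(k,"zb_wrist",(170,150,350,320),4)
k=cams.snapshot("side");save(k,"zb_side",(230,170,390,290),5)
k=cams.snapshot("scene");save(k,"zb_scene",(230,180,380,290),5)
E
```

```text
time: 28.35
tool_pos: [0.5289, -0.1273, 0.0281]
ee_rot: [3.14, 0.006, -3.133]
wrist_force: [-0.3, 1.0, -1.6]
width: 0.044
```

View pics/zb_wrist.png

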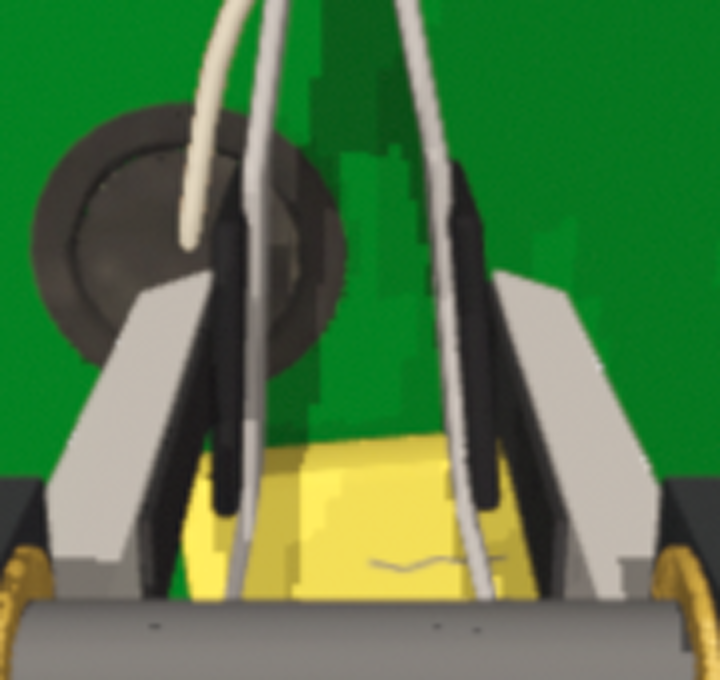

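View pics/zb_side.png

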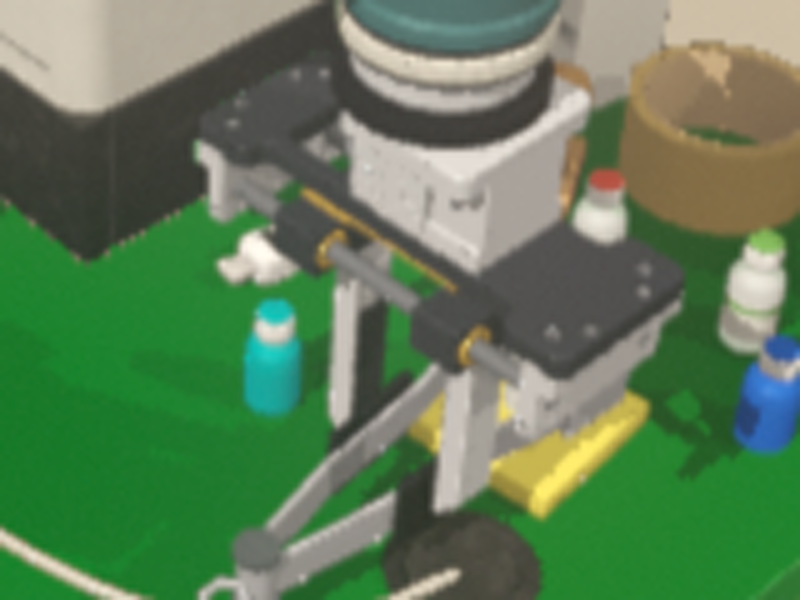

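View pics/zb_scene.png

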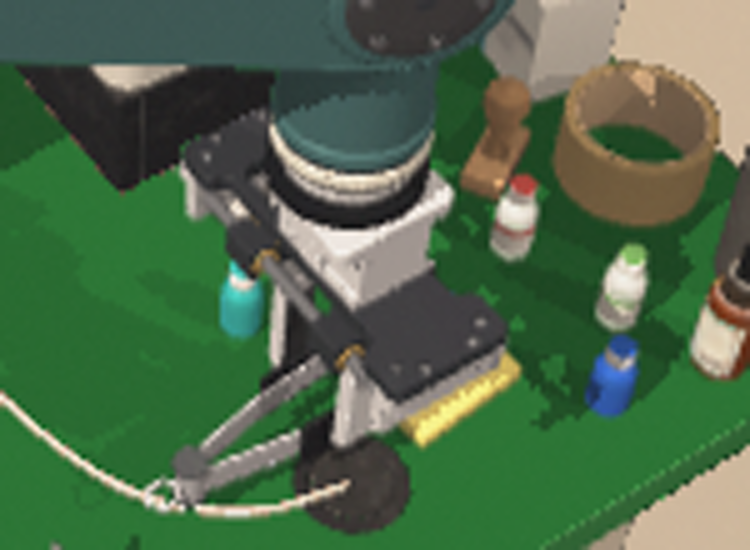

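```bash
python3 -m inch '[{"dx":0,"dy":0,"dz":0.2,"rx":0,"ry":0,"rz":0,"grip":0.47},{"dx":0,"dy":0,"dz":0,"rx":0,"ry":0,"rz":0,"grip":0.44},{"dx":0,"dy":0,"dz":0,"rx":0,"ry":0,"rz":0,"grip":0.42},{"dx":0,"dy":0,"dz":0,"rx":0,"ry":0,"rz":0,"grip":0.4},{"dx":0,"dy":0,"dz":0,"rx":0,"ry":0,"rz":0,"grip":0.38},{"dx":0,"dy":0,"dz":0,"rx":0,"ry":0,"rz":0,"grip":0.36},{"dx":0,"dy":0,"dz":0,"rx":0,"ry":0,"rz":0,"grip":0.34},{"dx":0,"dy":0,"dz":0,"rx":0,"ry":0,"rz":0,"grip":0.3},{"dx":0,"dy":0,"dz":0,"rx":0,"ry":0,"rz":0,"grip":0.2},{"dx":0,"dy":0,"dz":0,"rx":0,"ry":0,"rz":0,"grip":0},{"dx":0,"dy":0,"dz":0,"rx":0,"ry":0,"rz":0,"grip":0},{"dx":0,"dy":0,"dz":0,"rx":0,"ry":0,"rz":0,"grip":0}]'
```

```text
time: 30.0
tool_pos: [0.5304, -0.1278, 0.0251]
ee_rot: [3.141, 0.011, -3.133]
wrist_force: [-0.5, 0.5, -1.5]
width: 0.0313
```

```bash
python3 -m inch '[{"dx":0,"dy":0,"dz":-0.2,"rx":0,"ry":0,"rz":0,"grip":0},{"dx":0,"dy":0,"dz":-0.3,"rx":0,"ry":0,"rz":0,"grip":0},{"dx":0,"dy":0,"dz":-0.4,"rx":0,"ry":0,"rz":0,"grip":0},{"dx":0,"dy":0,"dz":-0.5,"rx":0,"ry":0,"rz":0,"grip":0},{"dx":0,"dy":0,"dz":-0.5,"rx":0,"ry":0,"rz":0,"grip":0},{"dx":0,"dy":0,"dz":-0.5,"rx":0,"ry":0,"rz":0,"grip":0},{"dx":0,"dy":0,"dz":-0.5,"rx":0,"ry":0,"rz":0,"grip":0},{"dx":0,"dy":0,"dz":0,"rx":0,"ry":0,"rz":0,"grip":0}]'
python3 - <<'E'
from h import *
k=cams.snapshot("wrist");save(k,"zc_wrist",None,1.5)
k=cams.snapshot("side");save(k,"zc_side",(230,150,390,270),5)
E
```

```text
time: 31.0
tool_pos: [0.5305, -0.1282, 0.1046]
ee_rot: [-3.14, 0.014, -3.133]
wrist_force: [0.5, -0.0, -1.7]
width: 0.0314
```

View pics/zc_wrist.png

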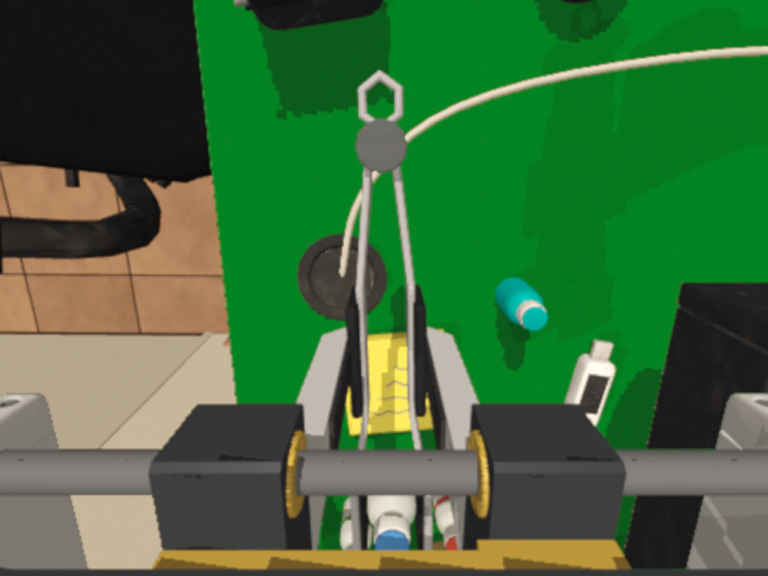

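View pics/zc_side.png

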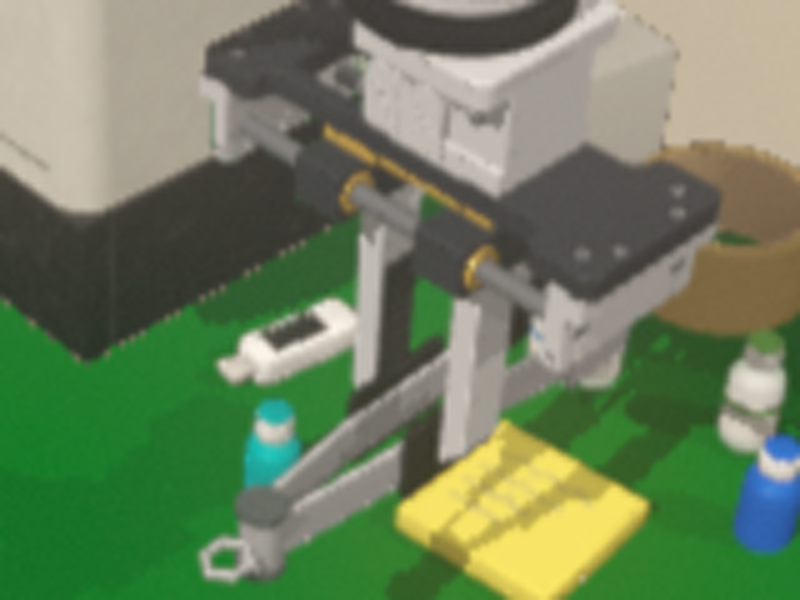

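```bash
python3 -m inch '[{"dx":0,"dy":0,"dz":-0.4,"rx":0,"ry":0.08,"rz":0,"grip":0},{"dx":0,"dy":0,"dz":-0.5,"rx":0,"ry":0.08,"rz":0,"grip":0},{"dx":0,"dy":0,"dz":-0.5,"rx":0,"ry":0.03,"rz":0,"grip":0},{"dx":0,"dy":0,"dz":-0.5,"rx":0,"ry":0,"rz":0,"grip":0},{"dx":0,"dy":0,"dz":-0.4,"rx":0,"ry":0,"rz":0,"grip":0},{"dx":0,"dy":0,"dz":-0.2,"rx":0,"ry":0,"rz":0,"grip":0},{"dx":0,"dy":0,"dz":0,"rx":0,"ry":0,"rz":0,"grip":0},{"dx":0,"dy":0,"dz":0,"rx":0,"ry":0,"rz":0,"grip":0},{"dx":0,"dy":0,"dz":0,"rx":0,"ry":0,"rz":0,"grip":0},{"dx":0,"dy":0,"dz":0,"rx":0,"ry":0,"rz":0,"grip":0}]'
python3 - <<'E'
from h import *
k=cams.snapshot("scene");save(k,"zd_scene",None,1.5)
k=cams.snapshot("side");save(k,"zd_side",(230,100,390,220),5)
E
```

```text
time: 32.35
tool_pos: [0.5287, -0.1275, 0.1678]
ee_rot: [3.14, -0.01, -3.133]
wrist_force: [-0.1, 0.8, -2.5]
width: 0.0315
```

View pics/zd_scene.png

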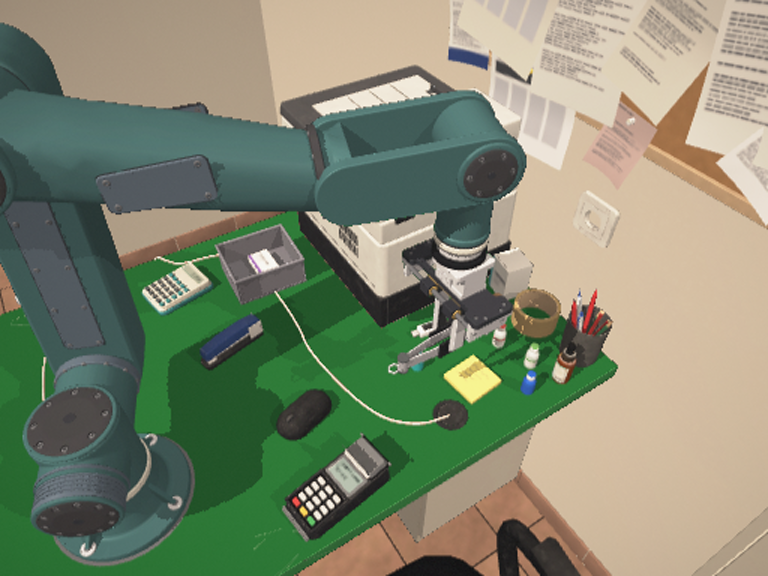

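View pics/zd_side.png

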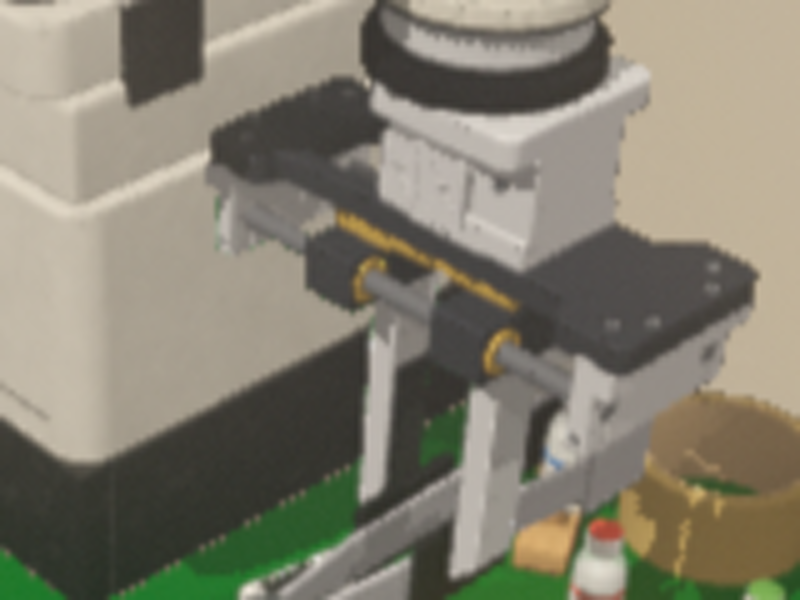

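```bash
python3 -m inch '[{"dx":0,"dy":0,"dz":0,"rx":0,"ry":0,"rz":0,"grip":0},{"dx":0,"dy":0,"dz":0,"rx":0,"ry":0,"rz":0,"grip":0},{"dx":0,"dy":0,"dz":0,"rx":0,"ry":0,"rz":0,"grip":0},{"dx":0,"dy":0,"dz":0,"rx":0,"ry":0,"rz":0,"grip":0}]'
python3 - <<'E'
from h import *
k=cams.snapshot("wrist");save(k,"ze_wrist",None,1.5)
E
```

```text
time: 32.95
tool_pos: [0.5287, -0.1275, 0.1678]
ee_rot: [3.14, -0.01, -3.133]
wrist_force: [-0.4, -0.2, -0.6]
width: 0.0312
```

View pics/ze_wrist.png

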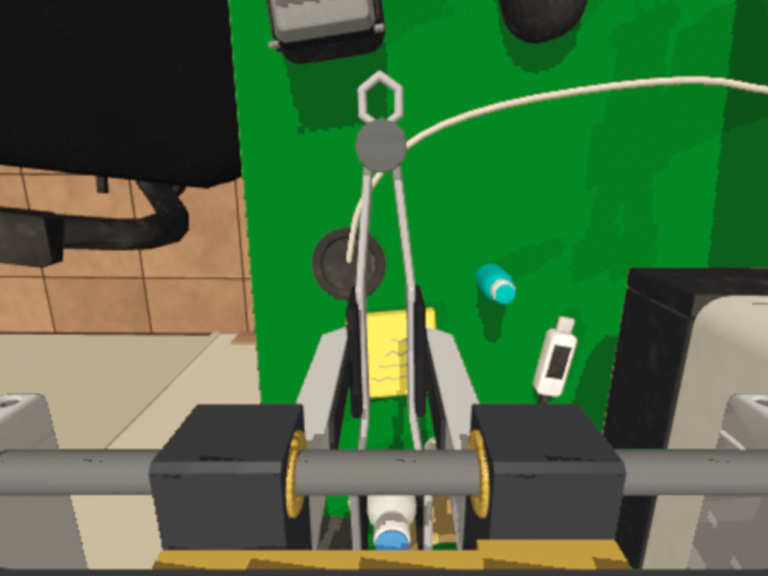

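The vial (390,515) has not moved in the jaws, the pad is empty, and the bystanders are where they were.

```bash
python3 - <<'E'
from bench import robot
print(robot.close_job())
E
```

```text
the job is handed in; nothing more can be done
None
```

The carton is in the waste box, and I handed the job in at about 33 s with the tongs holding the vial up. I saw no sign of the vial being knocked over or touched by anything but the tongs.

- **Vial:** by the change in tool height its base is about 15 cm above the desk. It looks upright, and it did not move in the jaws between the last pictures.
- **Grip:** the fingers were steady at 31 mm on the grip pads, at the fixed 30 N. The wrist forces I read were only a few newtons.
- **Other things:** the last pictures showed the pad empty and the bystanders apparently where they started.

**What disagreed:** the first grasp of the carton closed on air. In the pictures the fingertips stood about 18 mm higher than the stated tool geometry implies. I lowered the tool and the second grasp held. The gripper's body also hid most of the jaws from the scene and side cameras, so I checked the jaw alignment mainly in the wrist picture.

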